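# Close and clip the lunch box on a busy desk

## Robot

A 7-joint arm with a two-finger parallel gripper is mounted at the origin on the work surface. World frame = base frame: x ahead of the robot, y to its left, z up, the work surface at z = 0. Lengths are in mm, angles in rad, forces in N, time in s.
With the tool pointing down it reaches from about 400 to 875 mm from the base axis. Payload 4.4 kg.
Tool frame: the origin (TCP) lies at the very end of the fingers, on their centre line; the grasp point (between the pads) lies 19 mm behind it; z points along the fingers, y is the direction in which the jaws open and shut (so a half turn about z gives the same grasp; the last joint's range is limited). The gripper opens to 85 mm and grips with 20 to 120 N. Pads are 22 mm wide; open, the fingers measure 114 mm over their backs; the gripper's body (76 mm by 85 mm) begins 54 mm behind the grasp point. The pads swing forward as they close: fully open they stand 13 mm farther back than shut.
Start: joints at [-0.066, 0.628, 0.038, 1.517, -0.027, 0.996, -0.02], TCP at [650.014, 0.029, 191.513] pointing down, gripper open.
Joint ranges: [-3.06, 3.06], [-0.37, 2.12], [-1.25, 1.32], [0.18, 2.47], [-1.1, 4.24], [0.23, 1.98], [-2.94, 2.94]. Speed limits (rad/s): [2.57, 2.57, 3.14, 3.14, 3.14, 3.14, 3.14].

## Interface

Orientations are given as [roll, pitch, yaw] about the fixed x, y, z axes, in that order (R = Rz(yaw) Ry(pitch) Rx(roll)).
In Python, from cell import ctrl gives the robot as it stands.
- The arm moves only by the shell command python3 -m crank 'ROWS' [OPENING]. ROWS is JSON, a list that holds one entry, the list of rows, each a list of 6 numbers: the shift along the tool's x, y, z in units of 30 mm (1.0 is 30 mm), then the turn, a rotation vector about the tool's x, y, z in units of 6 degrees (1.0 is 6 degrees). In form: [[[tx, ty, tz, rx, ry, rz], ...]]. A call has 1 to 12 rows; each row shifts and turns the pose as measured when the row begins, along the tool's axes as they then stand; what a row does not reach is not made up. A row lasts 1/12 s, in which the tool goes at most 41.7 mm and 7.16 degrees, less where a joint would pass 70% of its speed; a pose out of reach is approached as far as the arm can. A call is refused whole if a number of a shift passes 1 or a number of a turn 1, either way. A call with a gripper value outside its range is refused whole. OPENING is the gripper command: -1 is fully open, 1 is shut, values between are in proportion, set as the call begins (- or left out, the last holds). The fingers move at their own pace and stop on an object; the grip force is fixed at half the most. Time passes only in rows, so rows that do not move let the fingers close. It gives the time, the measured TCP pose, the force and the opening at its end, in the units of the state.
- ctrl.read_state(): the state, without advancing time (a new reading comes with each control period).
- ctrl.get_image(name): name is "scene" or "side" or "wrist"; returns a dict with "color" (480x640x3 uint8, red, green, blue), "depth" (480x640 float32, mm along the optical axis (not along the pixel's ray), 0 where there is no reading), "camera_matrix" (3x3 intrinsics, pixels), "R" (3x3) and "t" (3): a world point X has camera coordinates R X + t. Camera axes: x right, y down, z forward; pixel columns grow to the right and rows downward; lengths in mm; the calibration is good to about 2 mm. A picture is of the moment at which its call begins.
- ctrl.finish_job(): hands the job in, once; it reports no verdict.
Trained networks look in a picture, given as the dict that the camera call returned (one of the last four; its "shot" number tells which), for a name from the list of things; names that differ only in an ending like _2 or _b are one class to them, and where a whole thing is asked for, a point or a joint stands for the part that bears it (a point fixed in the world has none). Each returns a list of dicts, best first, with "conf" (0 to 1); they miss things now and then, are a little off and sometimes report something else, mostly with a low value. They report only what shows in the picture. A call takes as long as a camera call.
- ctrl.search_frame(query, picture): "extent" ([centre column, centre row, width, height] in pixels, round what is visible of it).
The state is a dict: "clock": time; "qpos": joint angles; "qd": joint speeds; "tau": joint torques, N m; "eef_pos": TCP position; "tool_rot": TCP orientation; "force": force on the tool from outside, world axes, zero at the start; "torque": the same for the moment, N m; "width": finger opening in mm.
Only numpy, scipy, OpenCV 4.12 (cv2) and the standard library are available. Lean on these libraries where they do the work, as an engineer would, in place of code of your own. Each camera call takes 0.05 s, during which the arm holds its last target. There are 200 camera calls.

## Task

Close the lunch box: put its blue lid squarely on the box so that it sits fully down on the rim with all clips still open, then flip the four orange side clips fully down against the box, both clips on the long sides first and after them the two at the ends. Leave everything else on the desk standing where it is.

Things in the scene. Friction and masses are not known exactly. Their poses are not given: they have to be found in the camera images.
- box: open translucent lunch box, 150 (its x) x 110 (its y) x 80 mm tall, walls 3 mm, food inside, fixed to the desk by a grip pad (it does not slide). Origin at the centre of its underside; z up. Its rim, the narrow top edge of the walls, is 80 mm above the desk
- lid: loose blue lid, 0.3 kg, plug down on the desk. Origin: centre of plug's underside, z up. Plug 138 (x) x 98 mm, lowest 5 mm 130 x 90, 3 mm play each side in the box. Plate 158 x 118 mm, 10 to 18 mm above origin. White ridge handle mid-plate, 70 mm along x, 16 thick, 18 to 46 mm above origin. Seated, the plate lies on the rim, origin 70 mm above the box's origin; fits either way round
- clip_long_a (a joint): orange clip hinged to the lid's +y long side: a flap 40 mm wide along the edge, 36 mm from hinge to free end, 4 mm thick. 0 rad = fully down (vertical along the box wall, its stop), 1.57 = sticking straight out level, more = leaning up and outward (stop at 2.6). Held by friction only (0.025 N m, 1 N at 25 mm), stays where left, no spring
- hinge_long_a (a point): middle of the hinge axis of clip_long_a, on the lid at its +y long side, 63 mm from the lid's centre and 14 mm above the lid's origin (84 mm above the desk when seated); its axes are the lid's
- clip_long_b (a joint): orange clip hinged to the lid's -y long side: a flap 40 mm wide along the edge, 36 mm from hinge to free end, 4 mm thick. 0 rad = fully down (vertical along the box wall, its stop), 1.57 = sticking straight out level, more = leaning up and outward (stop at 2.6). Held by friction only (0.025 N m, 1 N at 25 mm), stays where left, no spring
- hinge_long_b (a point): middle of the hinge axis of clip_long_b, on the lid at its -y long side, 63 mm from the lid's centre and 14 mm above the lid's origin (84 mm above the desk when seated); its axes are the lid's
- clip_end_a (a joint): orange clip hinged to the lid's +x end: a flap 40 mm wide along the edge, 36 mm from hinge to free end, 4 mm thick. 0 rad = fully down (vertical along the box wall, its stop), 1.57 = sticking straight out level, more = leaning up and outward (stop at 2.6). Held by friction only (0.025 N m, 1 N at 25 mm), stays where left, no spring
- hinge_end_a (a point): middle of the hinge axis of clip_end_a, on the lid at its +x end, 83 mm from the lid's centre and 14 mm above the lid's origin (84 mm above the desk when seated); its axes are the lid's
- clip_end_b (a joint): orange clip hinged to the lid's -x end: a flap 40 mm wide along the edge, 36 mm from hinge to free end, 4 mm thick. 0 rad = fully down (vertical along the box wall, its stop), 1.57 = sticking straight out level, more = leaning up and outward (stop at 2.6). Held by friction only (0.025 N m, 1 N at 25 mm), stays where left, no spring
- hinge_end_b (a point): middle of the hinge axis of clip_end_b, on the lid at its -x end, 83 mm from the lid's centre and 14 mm above the lid's origin (84 mm above the desk when seated); its axes are the lid's
- sanitiser: clear hand-sanitiser bottle with blue label and white pump, 61 mm across, 182 mm tall; origin at the centre of its foot; bystander, loose
- pen_pot: black square pen pot 65 x 65 x 90 mm with pens sticking out to 135 mm height; origin at the centre of its foot; bystander, loose
- notes: pink and yellow block of sticky notes 70 x 70 x 30 mm; origin at the centre of its underside; bystander, loose
- ball_stand: yellow-green perforated ball 72 mm across on a black round foot, 86 mm tall in all; origin at the centre of its foot; bystander, loose
- mouse: white computer mouse 105 (its x) x 60 x 32 mm; origin at the centre of its underside; bystander, loose
- card_box: small wooden card box 64 (its x) x 94 x 44 mm; origin at the centre of its underside; bystander, loose

How it is judged:
By the outcome, as a careful person would: the job done as asked, in the order asked, and still so for the second after the job is handed in, with the robot touching nothing.
It also fails if it takes over 72 s, if anything falls off the work surface, if the arm or the gripper's body presses on something with over 40 N, if the wrist force passes 120 N, or if a joint passes its speed limit or range.

## Working session

There is one attempt and no reset: what is moved stays moved. The work goes in short steps, Python scripts to look and compute and a shell command to move; the robot and the scene stay as the last step left them, time stands still between calls to the robot, and variables do not carry over. Pictures are saved under pics/ and viewed, about 8 in all and at most 12, crops included, and the job is handed in when it is done.

```bash
mkdir -p pics; ls
cat > h.py <<'E'
import numpy as np, cv2, json
from cell import ctrl
def pts(im):
    K=im["camera_matrix"];d=im["depth"];v,u=np.mgrid[0:480,0:640]
    c=np.stack([(u-K[0,2])/K[0,0]*d,(v-K[1,2])/K[1,1]*d,d],-1)
    return (c-im["t"])@im["R"]   # world; valid where d>0
def proj(im,X):
    c=np.asarray(X)@im["R"].T+im["t"];p=c@im["camera_matrix"].T;return p[...,:2]/p[...,2:]
def masks(im):
    h=cv2.cvtColor(im["color"],cv2.COLOR_RGB2HSV)
    return h
def save(im,n): cv2.imwrite("pics/"+n,im["color"][...,::-1])
E
python3 - <<'E'
from h import *
s=ctrl.read_state();print({k:np.round(v,3) for k,v in s.items()})
ims=[ctrl.get_image(n) for n in("scene","side","wrist")]
for im in ims[:2]:
    P=pts(im)
    for q in["box","lid","clip_long_a","sanitiser","pen_pot","notes","ball_stand","mouse","card_box"]:
        for r in ctrl.search_frame(q,im)[:4 if 'clip' in q else 1]:
            c=np.round(r["extent"]).astype(int);print(q,round(r["conf"],2),c,np.round(P[min(c[1],479),min(c[0],639)]))
cv2.imwrite("pics/a.png",cv2.resize(np.hstack([i["color"] for i in ims[:2]]),(800,300))[...,::-1])
save(ims[0],"scene.png");save(ims[1],"side.png")
E
```

```text
pics
{'clock': np.float64(0.0), 'qpos': array([-0.066,  0.629,  0.038,  1.518, -0.027,  0.996, -0.02 ]), 'qd': array([-0.   , -0.001,  0.   ,  0.001, -0.002, -0.001, -0.   ]), 'tau': array([-1.0000e-03, -5.6341e+01,  1.2260e+00, -1.9345e+01,  1.1000e-02,
        1.1000e-02, -0.0000e+00]), 'eef_pos': array([6.49298e+02, 2.00000e-02, 1.90596e+02]), 'tool_rot': array([-3.14 ,  0.   ,  1.571]), 'force': array([-0.241,  0.162,  0.387]), 'torque': array([-0.004,  0.004,  0.052]), 'width': np.float64(85.168)}
box 0.68 [232 197 104  80] [ 561. -215.   49.]
lid 0.57 [416 283 113  69] [523. 248.  27.]
clip_long_a 0.7 [401 257  20  18] [468. 182.  15.]
clip_long_a 0.51 [439 310  25  17] [552. 316.  20.]
sanitiser 0.71 [216 237  39  81] [ 724. -104.  120.]
pen_pot 0.76 [151 185  37  60] [ 666. -359.   87.]
notes 0.9 [237 153  32  14] [ 412. -332.   29.]
ball_stand 0.39 [403 257  24  19] [465. 185.  15.]
mouse 0.82 [344 313  54  31] [675. 172.  31.]
card_box 0.87 [490 253  51  50] [373. 339.  42.]
box 0.92 [312 203  77  60] [ 544. -178.   59.]
lid 0.58 [307 326  96  69] [506. 262.  21.]
clip_long_a 0.77 [280 343  28  19] [553. 318.  22.]
clip_long_a 0.58 [326 305  28  18] [473. 188.  17.]
sanitiser 0.83 [249 201  23  66] [ 700. -105.   96.]
pen_pot 0.92 [285 169  32  41] [ 644. -356.   68.]
notes 0.96 [366 194  28  22] [ 399. -296.   32.]
ball_stand 0.91 [351 230  28  40] [432. -56.  58.]
mouse 0.57 [242 292  42  38] [658. 185.  34.]
card_box 0.93 [382 358  49  58] [355. 356.  43.]
```

View pics/scene.png

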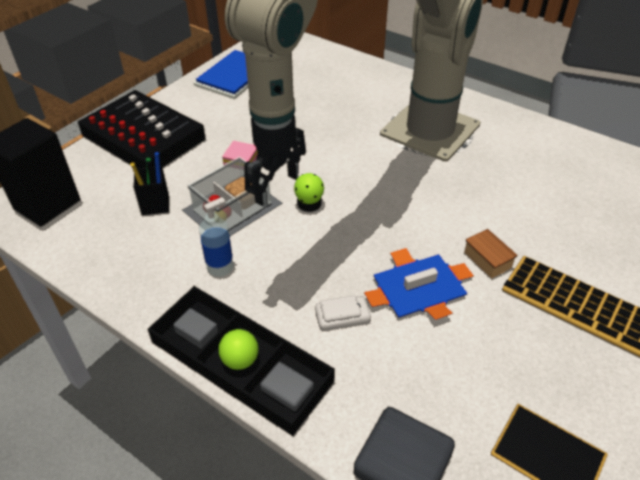

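View pics/side.png

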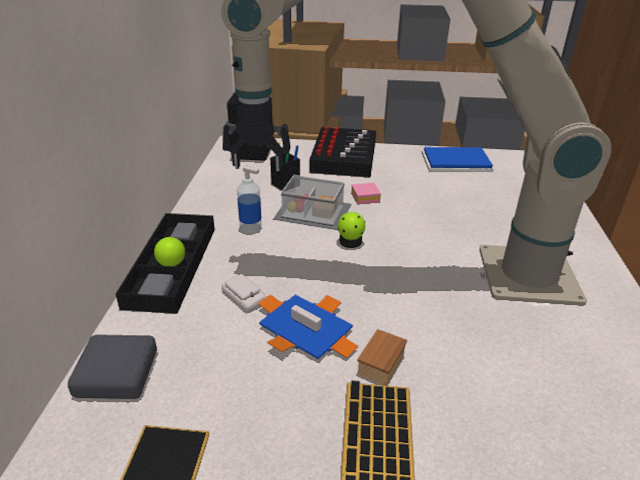

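Run:
```python
from h import *
for n in("scene","side"):
    im=ctrl.get_image(n);P=pts(im);d=im["depth"];h=cv2.cvtColor(im["color"],cv2.COLOR_RGB2HSV)
    X,Y,Z=P[...,0],P[...,1],P[...,2]
    reg=(d>0)&(X>380)&(X<640)&(Y>120)&(Y<400)&(Z>10)
    blue=reg&(h[...,0]>95)&(h[...,0]<130)&(h[...,1]>100)
    white=reg&(h[...,1]<50)&(h[...,2]>150)&(Z>25)&(Z<60)
    org=reg&(h[...,0]<20)&(h[...,1]>150)
    for nm,m in(("blue",blue&(Z>13)&(Z<24)),("white",white)):
        p=P[m]; r=cv2.minAreaRect(p[:,:2].astype(np.float32)) if len(p)>3 else None
        print(n,nm,m.sum(),np.round(np.median(p,0)),r,np.percentile(p[:,2],[5,50,95]) if len(p) else 0)
    k,l,st,c=cv2.connectedComponentsWithStats(org.astype(np.uint8))
    for i in range(1,k):
        if st[i,4]>15: q=P[l==i];print(n,"orange",st[i,4],np.round(q.mean(0)),np.round(q.min(0)),np.round(q.max(0)))
    b=(d>0)&(X>400)&(X<680)&(Y>-300)&(Y<-70)&(Z>70)&(Z<90)&~((X>680)|((X>655)&(Y>-150)))
    p=P[b];r=cv2.minAreaRect(p[:,:2].astype(np.float32));print(n,"box rim",b.sum(),r)
```

```text
scene blue 2780 [521. 255.  16.] ((512.208740234375, 250.75213623046875), (122.24627685546875, 162.75592041015625), 57.63815689086914) [13.64942711 16.44798708 19.53609372]
scene white 257 [520. 246.  44.] ((565.3056640625, 216.13177490234375), (25.539730072021484, 195.5919647216797), 55.28489303588867) [28.04102976 43.62807081 47.30258551]
scene orange 234 [469. 183.  17.] [444. 162.  11.] [494. 206.  23.]
scene orange 160 [389. 348.  42.] [380. 314.  35.] [404. 372.  48.]
scene orange 190 [429. 303.  13.] [403. 280.  10.] [450. 327.  18.]
scene orange 260 [595. 198.  17.] [569. 174.  11.] [621. 222.  25.]
scene orange 241 [555. 316.  20.] [529. 293.  11.] [578. 339.  29.]
scene box rim 695 ((501.20660400390625, -201.36257934570312), (164.6873321533203, 292.73577880859375), 55.800315856933594)
side blue 2591 [506. 263.  18.] ((510.69036865234375, 250.65357971191406), (127.4555892944336, 164.35153198242188), 57.4501838684082) [15.48632167 18.07090977 20.51367018]
side white 235 [516. 249.  45.] ((511.20819091796875, 247.16845703125), (48.85089874267578, 321.52703857421875), 52.26585388183594) [29.8495511  45.33649169 47.57718028]
side orange 231 [594. 198.  19.] [568. 173.  13.] [618. 226.  25.]
side orange 226 [468. 185.  19.] [443. 159.  12.] [495. 208.  24.]
side orange 228 [552. 318.  22.] [526. 291.  13.] [577. 344.  30.]
side orange 299 [428. 305.  14.] [402. 276.  10.] [453. 331.  20.]
side box rim 668 ((501.3193054199219, -199.30862426757812), (162.71307373046875, 289.91961669921875), 55.36637878417969)
```

The scene view shows the lid at (420,285), its clips spread level and the handle clear. The box is at (232,195) beside the sanitiser (217,248), and the arm partly hides it. I'll look at the box from above with the wrist camera first, then go to the lid.

```bash
python3 -m crank '[[[0,0,-1,0,0,0],[0,0,-1,0,0,0],[0,0,-1,0,0,0],[-0.9,-0.4,0,0,0,0],[-0.9,-0.4,0,0,0,0],[-0.9,-0.4,0,0,0,0],[-0.9,-0.4,0,0,0,0],[-0.9,-0.4,0,0,0,0],[-0.9,-0.4,0,0,0,0],[-0.9,-0.4,0,0,0,0],[0,0,0,0,0,0]]]' -1
python3 - <<'E'
from h import *
im=ctrl.get_image("wrist");save(im,"w1.png");print(-im["R"].T@im["t"],im["R"][2])
P=pts(im);d=im["depth"];Z=P[...,2]
for q in["box"]: print(ctrl.search_frame(q,im)[:2])
X,Y=P[...,0],P[...,1]
for lo,hi in((60,75),(75,90),(70,90)):
    b=(d>0)&(Z>lo)&(Z<hi)&(X<660)&(Y>-310)&(Y<-110);p=P[b];print(b.sum(),cv2.minAreaRect(p[:,:2].astype(np.float32)) if b.sum()>5 else 0)
np.save("w1.npy",P)
E
```

```text
clock: 2.07
eef_pos: [564.0, -193.6, 285.2]
tool_rot: [3.141, -0.0, 1.579]
force: [-1.2, -1.2, -1.0]
width: 85.4
[ 562.27924231 -120.30704812  467.09756392] [ 0.00431858 -0.28868208 -0.95741527]
[{'extent': [303.1, 219.5, 163.1, 142.3], 'conf': 0.9}]
1757 ((507.23187255859375, -202.182861328125), (158.0709228515625, 237.69552612304688), 77.52753448486328)
1811 ((513.7900390625, -204.2315673828125), (159.97999572753906, 225.64398193359375), 79.01141357421875)
2565 ((510.52490234375, -202.98037719726562), (161.22885131835938, 232.57884216308594), 78.97652435302734)
```

View pics/w1.png

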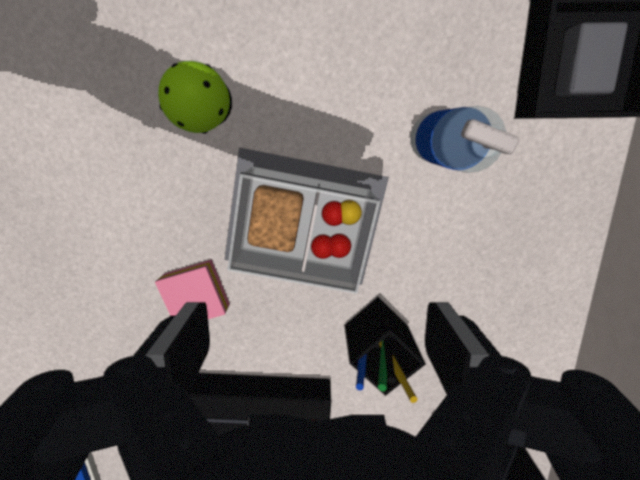

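The wrist view shows the box centred near (303,222), turned about 10°. The ball stand is at (195,97), the sanitiser at (465,140), and the notes and pen pot are below it. The ball spoiled the rim fit, so I'll fit the rim again with only the box region.

Run:
```python
from h import *
im=ctrl.get_image("wrist");P=pts(im);d=im["depth"]
m=np.zeros((480,640),bool);m[140:298,222:395]=1
Z=P[...,2];b=m&(d>0)&(Z>74)&(Z<87)
k,l,st,c=cv2.connectedComponentsWithStats(b.astype(np.uint8),connectivity=8);print(st[st[:,4]>20])
p=P[b];print(b.sum(),p.mean(0),np.median(p[:,2]),cv2.minAreaRect(p[:,:2].astype(np.float32)))
print(np.histogram(Z[m&(d>0)],bins=range(0,100,5)))
v=cv2.resize(im["color"][130:310,210:410],None,fx=3,fy=3,interpolation=cv2.INTER_CUBIC)
w=im["color"].copy();w[b]=[255,0,255];w=cv2.resize(w[130:310,210:410],None,fx=3,fy=3,interpolation=0)
cv2.imwrite("pics/w2.png",cv2.resize(np.hstack([v,w]),(800,360))[...,::-1])
# candidate rim overlays fit: maximise rim points inside 150x110 outline
from scipy.optimize import minimize
q=p[:,:2]
def cost(a):
    c,s=np.cos(a[2]),np.sin(a[2]);r=(q-a[:2])@np.array([[c,-s],[s,c]])
    dx=np.abs(r[:,0])-73.5;dy=np.abs(r[:,1])-53.5
    dd=np.where((dx>0)|(dy>0),np.hypot(np.maximum(dx,0),np.maximum(dy,0)),np.minimum(-dx,-dy))
    return np.minimum(dd,8).mean()
best=min((minimize(cost,[*q.mean(0),a],method="Nelder-Mead",options=dict(initial_simplex=np.array([*q.mean(0),a])+np.array([[0,0,0],[8,0,0],[0,8,0],[0,0,.1]]))) for a in np.radians(range(-30,31,6))),key=lambda r:r.fun)
print(best.x,np.degrees(best.x[2]),best.fun)
```

```text
[[     0      0    640    480 305421]
 [   224    179    152    119   1779]]
1779 [ 544.88458676 -232.84377104   78.50103531] 79.09117446804477 ((546.0057373046875, -234.91390991210938), (111.93405151367188, 150.87879943847656), 79.51795959472656)
(array([7786,  304,  327,  399,  527,  834, 1520, 2983,  568,  384,  624,
        399,  388,  380,  587, 1325,  302,    0,    0]), array([ 0,  5, 10, 15, 20, 25, 30, 35, 40, 45, 50, 55, 60, 65, 70, 75, 80,
       85, 90, 95]))
[ 5.46224962e+02 -2.34317828e+02 -1.82811270e-01] -10.474314193974033 0.9313720879715964
```

View pics/w2.png

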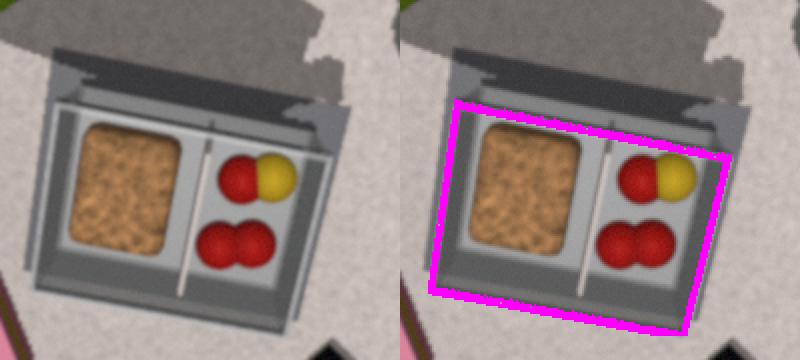

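The rim fit is good: box centre (546,-235), yaw -10.5°, rim height about 79 mm. Next I'll go over the lid and turn to match its handle.

```bash
python3 -m crank '[[[1,-0.12,0,0,0,0],[1,-0.12,0,0,0,0],[1,-0.12,0,0,0,0],[1,-0.12,0,0,0,0],[1,-0.12,0,0,0,0],[1,-0.12,0,0,0,0],[1,-0.12,0,0,0,0],[1,-0.12,0,0,0,0],[1,-0.12,0,0,0,0],[1,-0.12,0,0,0,0],[1,-0.12,0,0,0,0],[1,-0.12,0,0,0,0]]]'
python3 -m crank '[[[1,-0.12,0,0,0,0],[1,-0.12,0,0,0,0],[0.9,-0.1,0,0,0,0],[0,0,0,0,0,-0.95],[0,0,0,0,0,-0.95],[0,0,0,0,0,-0.95],[0,0,0,0,0,-0.95],[0,0,0,0,0,-0.95],[0,0,0,0,0,-0.95],[0,0,0,0,0,-0.95],[0,0,0,0,0,-0.95],[0,0,0,0,0,-0.95]]]'
python3 -m crank '[[[0,0,0,0,0,-0.95],[0,0,0,0,0,0],[0,0,0,0,0,0]]]'
cat >> h.py <<'E'
from scipy.spatial.transform import Rotation as Ro
def go(target,tooly_deg=None):
    s=ctrl.read_state();R=Ro.from_euler("xyz",s["tool_rot"]);p=np.array(s["eef_pos"])
    dl=R.inv().apply(np.array(target)-p)/30
    out="pos %s rot %s F %s\nshift(tool,units) %s"%(np.round(p,1),np.round(s["tool_rot"],3),np.round(s["force"],1),np.round(dl,2))
    if tooly_deg is not None:
        y=np.radians(tooly_deg);ya=np.array([np.cos(y),np.sin(y),0]);z=np.array([0,0,-1.])
        Rt=Ro.from_matrix(np.stack([np.cross(ya,z),ya,z],1))
        out+=" turn(units) %s"%np.round(np.degrees((R.inv()*Rt).as_rotvec())/6,2)
    print(out)
E
python3 - <<'E'
from h import *
im=ctrl.get_image("wrist");save(im,"w3.png");P=pts(im);d=im["depth"];h=cv2.cvtColor(im["color"],cv2.COLOR_RGB2HSV)
X,Y,Z=P[...,0],P[...,1],P[...,2];near=(d>0)&(np.hypot(X-511,Y-251)<110)
m=near&(Z>38)&(Z<52)&(np.hypot(X-511,Y-251)<50);p=P[m]
print("handle",m.sum(),np.median(p[:,2]),cv2.minAreaRect(p[:,:2].astype(np.float32)))
m=near&(Z>10)&(h[...,0]>95)&(h[...,0]<130)&(h[...,1]>100);m|=(near&(Z>38)&(np.hypot(X-511,Y-251)<50));p=P[m];print("plate",m.sum(),np.median(p[:,2]),cv2.minAreaRect(p[:,:2].astype(np.float32)))
org=(d>0)&(np.hypot(X-511,Y-251)<135)&(h[...,0]<20)&(h[...,1]>150)&(Z>5)
k,l,st,c=cv2.connectedComponentsWithStats(org.astype(np.uint8))
for i in range(1,k):
    if st[i,4]>60: q=P[l==i];print("orange",st[i,4],np.round(q.mean(0)),q[:,2].min().round(),q[:,2].max().round())
go([511.5,251,100],57.6)
E
```

```text
clock: 3.22
eef_pos: [514.1, 206.5, 286.8]
tool_rot: [3.136, -0.013, 1.609]
force: [0.3, 0.5, -0.5]
width: 85.0
clock: 4.22
eef_pos: [477.7, 339.6, 287.5]
tool_rot: [3.116, -0.021, 2.608]
force: [0.1, 0.4, 0.3]
width: 85.5
clock: 4.47
eef_pos: [473.9, 345.5, 287.5]
tool_rot: [3.112, -0.022, 2.722]
force: [-0.6, 0.1, 0.4]
width: 85.4
handle 742 45.29844864682091 ((509.5480651855469, 248.94456481933594), (16.224027633666992, 69.35702514648438), 57.5290412902832)
plate 14316 18.082210360182998 ((503.7816467285156, 253.6732177734375), (124.79378509521484, 182.3063201904297), 56.39865493774414)
orange 989 [426. 303.  14.] 9.0 19.0
orange 911 [467. 183.  18.] 13.0 23.0
orange 816 [551. 316.  21.] 14.0 29.0
orange 781 [594. 196.  19.] 14.0 24.0
pos [473.8 345.7 287.5] rot [ 3.112 -0.022  2.722] F [-0.1  0.7 -0.1]
shift(tool,units) [-2.57 -2.56  6.12] turn(units) [ 0.27 -0.23  1.39]
```

View pics/w3.png

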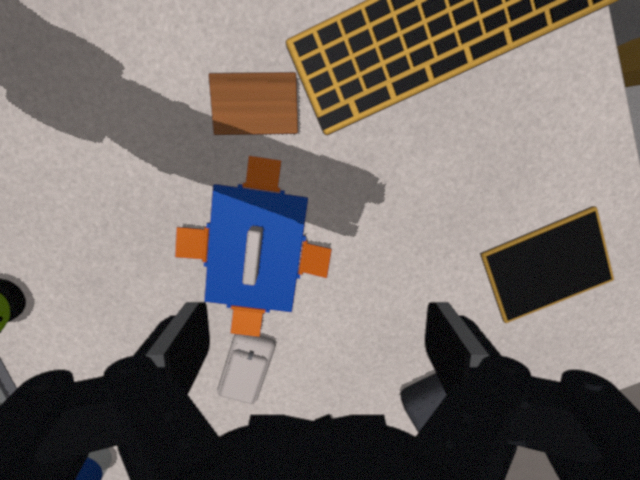

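The lid is centred at pixel (255,245) with its handle in line, and the measured heights match the text (handle 45, plate 18). Next I'll align with it and descend.

```bash
python3 -m crank '[[[0,0,0,0.14,-0.12,0.7],[0,0,0,0.13,-0.11,0.7],[0,0,0,0,0,0],[-0.85,-0.85,0.5,0,0,0],[-0.8,-0.8,0.9,0,0,0],[-0.7,-0.7,1,0,0,0],[-0.1,-0.1,1,0,0,0],[0,0,0.9,0,0,0],[0,0,0.5,0,0,0],[0,0,0,0,0,0],[0,0,0,0,0,0]]]' -1
python3 -c "
from h import *
go([510,249.5,60],57.6)"
```

```text
clock: 5.43
eef_pos: [496.1, 247.3, 140.2]
tool_rot: [3.132, 0.001, 2.573]
force: [1.2, -0.8, 0.0]
width: 85.6
pos [496.1 247.3 140.2] rot [3.132e+00 1.000e-03 2.573e+00] F [ 1.2 -0.8  0. ]
shift(tool,units) [-0.35  0.29  2.68] turn(units) [ 0.09  0.01 -0.03]
```

```bash
python3 -m crank '[[[-0.2,0.15,0.3,0.05,0,0],[-0.15,0.14,0.6,0.04,0,0],[0,0,0.7,0,0,0],[0,0,0.6,0,0,0],[0,0,0.4,0,0,0],[0,0,0,0,0,0],[0,0,0,0,0,0]]]' -1
python3 -c "
from h import *
go([510,249.5,22],57.6)"
```

```text
clock: 6.02
eef_pos: [521.2, 257.2, 66.2]
tool_rot: [3.124, 0.01, 2.577]
force: [0.1, 0.3, -0.2]
width: 85.4
pos [521.2 257.2  66.2] rot [3.124 0.01  2.577] F [ 0.1  0.3 -0.2]
shift(tool,units) [ 0.19 -0.44  1.46] turn(units) [0.17 0.1  0.01]
```

```bash
python3 -m crank '[[[0.1,-0.25,0,0.1,0.05,0],[0.05,-0.12,0,0,0,0],[0,0,0,0,0,0],[0,0,0,0,0,0]]]' -1
python3 -c "
from h import *
go([510,249.5,22],57.6)"
```

```text
clock: 6.35
eef_pos: [513.3, 251.7, 69.8]
tool_rot: [3.13, 0.008, 2.578]
force: [-0.6, 0.5, 0.1]
width: 85.4
pos [513.3 251.7  69.8] rot [3.13  0.008 2.578] F [-0.6  0.5  0.1]
shift(tool,units) [ 0.07 -0.14  1.59] turn(units) [0.11 0.07 0.02]
```

```bash
python3 -m crank '[[[0.07,-0.1,0.3,0.1,0.06,0],[0,-0.03,0.4,0,0,0],[0,-0.03,0.4,0,0,0],[0,-0.03,0.3,0,0,0],[0,0,0,0,0,0],[0,0,0,0,0,0]]]' -1
python3 -c "
from h import *
go([510,249.5,22],57.6)"
```

```text
clock: 6.85
eef_pos: [509.8, 248.4, 27.0]
tool_rot: [3.138, 0.003, 2.578]
force: [-0.6, -0.7, -0.1]
width: 85.5
pos [509.8 248.4  27. ] rot [3.138e+00 3.000e-03 2.578e+00] F [-0.6 -0.7 -0.1]
shift(tool,units) [0.01 0.03 0.17] turn(units) [0.04 0.03 0.02]
```

```bash
python3 -m crank '[[[0,0.03,0.13,0.04,0.03,0],[0,0,0,0,0,0]]]' -1
python3 -m crank '[[[0,0,0,0,0,0],[0,0,0,0,0,0],[0,0,0,0,0,0],[0,0,0,0,0,0],[0,0,0,0,0,0],[0,0,0,0,0,0],[0,0,0,0,0,0],[0,0,0,0,0,0],[0,0,0,0,0,0],[0,0,0,0,0,0]]]' 1
```

```text
clock: 7.02
eef_pos: [510.5, 249.4, 23.1]
tool_rot: [-3.141, -0.001, 2.578]
force: [-0.4, 0.0, -0.1]
width: 85.6
clock: 7.85
eef_pos: [511.8, 250.3, 24.8]
tool_rot: [3.139, 0.001, 2.578]
force: [0.5, -0.8, -0.3]
width: -0.3
```

The jaws closed on nothing, so I need to look.

Run:
```python
from h import *
a=ctrl.get_image("wrist");b=ctrl.get_image("side");c=ctrl.get_image("scene")
k=lambda im,u,v:cv2.resize(im["color"][v-90:v+90,u-90:u+90],(400,400),interpolation=2)
top=np.hstack([cv2.resize(a["color"],(400,300))[:, :],cv2.resize(b["color"][240:420,190:430],(400,300))])
bot=cv2.resize(c["color"][190:350,310:530],(400,290));
cv2.imwrite("pics/w4.png",np.vstack([top,np.hstack([bot,bot*0])])[...,::-1]); print(ctrl.read_state()["width"])
```

```text
0.23880776484836375
```

View pics/w4.png

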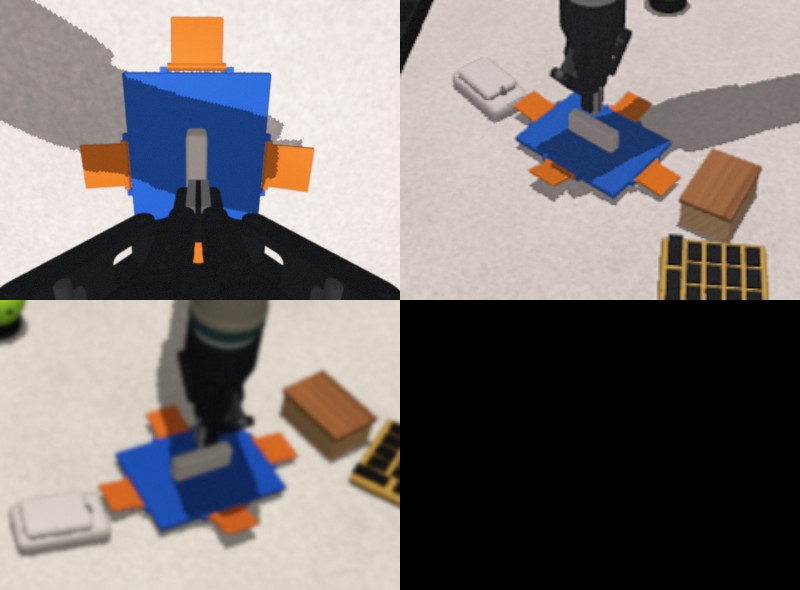

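Run:
```python
from h import *
s=ctrl.read_state();print(s["eef_pos"],s["tool_rot"],s["qpos"])
for n in("scene","side","wrist"):
    im=ctrl.get_image(n);P=pts(im);d=im["depth"];h=cv2.cvtColor(im["color"],cv2.COLOR_RGB2HSV)
    X,Y,Z=P[...,0],P[...,1],P[...,2];near=(d>0)&(np.hypot(X-511,Y-251)<100)
    m=near&(Z>41)&(Z<49)&(h[...,2]>100)&(h[...,1]<70);p=P[m]
    if m.sum()>5: print(n,"handle top",m.sum(),cv2.minAreaRect(p[:,:2].astype(np.float32)))
    f=near&(h[...,2]<70)&(Z>20)&(Z<60)&(h[...,1]<120);p=P[f]
    if f.sum()>5: print(n,"dark",f.sum(),p.mean(0).round(),p.min(0).round(),p[np.argmin(p[:,2])].round())
    print("TCP px",proj(im,s["eef_pos"]).round())
    org=(d>0)&(np.hypot(X-511,Y-251)<135)&(h[...,0]<20)&(h[...,1]>150)&(Z>5)
    k,l,st,c=cv2.connectedComponentsWithStats(org.astype(np.uint8))
    for i in range(1,k):
        if st[i,4]>60: q=P[l==i];print("orange",st[i,4],np.round(q.mean(0)))
```

```text
[511.84293628 250.24923204  24.76741756] [3.13942183e+00 9.33471718e-04 2.57756133e+00] [-0.37860716  0.75187905 -0.19559931  1.8754399   0.26228082  0.53665609
  0.25799746]
scene handle top 169 ((513.8985595703125, 251.2063751220703), (15.324785232543945, 67.55587768554688), 56.49690246582031)
TCP px [420. 281.]
orange 237 [469. 183.  17.]
orange 217 [428. 304.  13.]
orange 264 [595. 198.  17.]
orange 245 [555. 316.  20.]
side handle top 202 ((510.5324401855469, 251.6204376220703), (18.800941467285156, 66.86678314208984), 56.375030517578125)
TCP px [305. 320.]
orange 233 [594. 198.  19.]
orange 223 [468. 185.  19.]
orange 221 [553. 318.  22.]
orange 300 [427. 305.  14.]
wrist handle top 2442 ((497.5926818847656, 256.9114074707031), (15.820575714111328, 41.40641784667969), 57.33980941772461)
TCP px [318. 273.]
orange 7007 [426. 302.  14.]
orange 5056 [467. 183.  18.]
orange 5225 [551. 316.  21.]
orange 529 [571. 212.  41.]
```

```bash
python3 - <<'E'
from h import *
s=ctrl.read_state();T=np.array(s["eef_pos"])
for n in("scene","side","wrist"):
    im=ctrl.get_image(n);P=pts(im);d=im["depth"];g=im["color"].max(2)
    X,Y,Z=P[...,0],P[...,1],P[...,2]
    f=(d>0)&(np.hypot(X-T[0],Y-T[1])<40)&(Z>48)&(Z<110)
    p=P[f];print(n,"above48:",f.sum())
    for lo in range(44,100,6):
        q=P[(d>0)&(np.hypot(X-T[0],Y-T[1])<45)&(Z>=lo)&(Z<lo+6)]
        if len(q)>3: print(lo,len(q),q.mean(0).round(),q.std(0).round(),im["color"][(d>0)&(np.hypot(X-T[0],Y-T[1])<45)&(Z>=lo)&(Z<lo+6)].mean().round())
w=ctrl.get_image("wrist");v=cv2.resize(w["color"][150:400,180:460],(784,600),interpolation=2) if 0 else w["color"]
E
python3 - <<'E'
import sys; sys.path.insert(0,'.')
from h import *
im=ctrl.get_image("side");u,v=305,320
a=cv2.resize(im["color"][250:360,245:365],(400,367),interpolation=2)
im=ctrl.get_image("wrist");b=cv2.resize(im["color"][180:400,200:440],(400,367),interpolation=2)
cv2.imwrite("pics/w5.png",np.hstack([a,b])[...,::-1])
E
```

```text
scene above48: 150
44 83 [512. 251.  45.] [16. 11.  1.] 105.0
62 5 [520. 250.  66.] [2. 5. 2.] 68.0
68 21 [521. 251.  71.] [3. 7. 2.] 57.0
74 26 [520. 254.  77.] [4. 8. 2.] 47.0
80 26 [520. 255.  83.] [4. 8. 2.] 37.0
86 20 [522. 250.  88.] [4. 7. 2.] 48.0
92 20 [523. 249.  95.] [3. 6. 2.] 50.0
98 12 [522. 247. 100.] [4. 7. 2.] 46.0
side above48: 196
44 166 [511. 252.  46.] [17. 11.  1.] 116.0
62 6 [513. 257.  65.] [5. 4. 2.] 93.0
68 17 [509. 258.  72.] [6. 3. 2.] 66.0
74 31 [512. 260.  77.] [7. 6. 2.] 54.0
80 28 [511. 258.  83.] [8. 6. 2.] 61.0
86 37 [512. 260.  89.] [7. 5. 2.] 53.0
92 25 [509. 259.  95.] [7. 6. 2.] 57.0
98 18 [507. 259. 101.] [5. 5. 2.] 56.0
wrist above48: 4483
44 2171 [495. 259.  45.] [9. 6. 1.] 140.0
62 23 [501. 255.  68.] [2. 3. 0.] 109.0
68 297 [503. 255.  72.] [4. 6. 2.] 64.0
74 461 [503. 255.  77.] [4. 7. 2.] 52.0
80 554 [503. 255.  83.] [5. 7. 2.] 50.0
86 598 [503. 255.  89.] [5. 7. 2.] 51.0
92 524 [503. 255.  95.] [4. 6. 2.] 58.0
98 960 [507. 252. 101.] [6. 5. 1.] 48.0
```

View pics/w5.png

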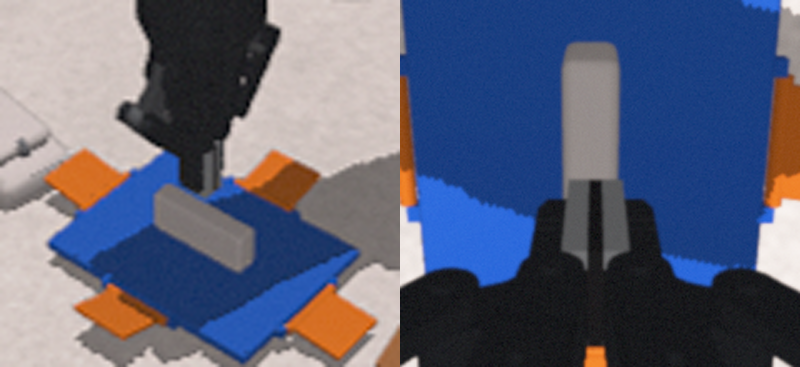

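All three cameras put the closed fingertips at z≈65, while the state reports 24.8. The reported TCP therefore lies about 40 mm beyond the real tips; x and y agree. The lid has not moved. I'll trust the cameras: open, go about 42 mm lower, and watch the force.

```bash
cat >> h.py <<'E'
def tip(names=("scene","side","wrist"),r=40):
    T=np.array(ctrl.read_state()["eef_pos"]);o=[]
    for n in names:
        im=ctrl.get_image(n);P=pts(im);d=im["depth"];dk=im["color"].max(2)<130
        m=(d>0)&dk&(np.hypot(P[...,0]-T[0],P[...,1]-T[1])<r)&(P[...,2]>T[2]-30)&(P[...,2]<T[2]+100)
        o.append((n,np.percentile(P[m][:,2],[1,3]).round(0) if m.sum()>20 else None))
    print(T.round(1),o)
E
python3 -m crank '[[[0,0,0,0,0,0],[0,0,0,0,0,0],[0,0,0,0,0,0],[0,0,0,0,0,0],[0,0,0,0,0,0],[0,0,0,0,0,0],[0,0,0,0,0,0],[0,0,0,0,0,0]]]' -1
python3 -m crank '[[[0,0.05,0.25,0,0,0],[0,0,0.25,0,0,0],[0,0,0.25,0,0,0],[0,0,0.2,0,0,0],[0,0,0,0,0,0],[0,0,0,0,0,0]]]' -1
python3 -c "
from h import *
go([511,250,-17],57.6)"
```

```text
clock: 9.12
eef_pos: [511.8, 250.2, 24.8]
tool_rot: [3.139, 0.001, 2.578]
force: [-0.6, -0.4, 0.3]
width: 85.8
clock: 9.62
eef_pos: [512.3, 251.5, -7.7]
tool_rot: [3.141, 0.0, 2.578]
force: [-0.4, 0.2, -0.2]
width: 85.6
pos [512.3 251.5  -7.7] rot [3.141 0.    2.578] F [-0.4  0.2 -0.2]
shift(tool,units) [ 0.01 -0.07  0.31] turn(units) [0.01 0.   0.01]
```

```bash
python3 -m crank '[[[0,-0.07,0.15,0,0,0],[0,0,0.12,0,0,0],[0,0,0,0,0,0],[0,0,0,0,0,0]]]' -1
python3 -m crank '[[[0,0,0,0,0,0],[0,0,0,0,0,0],[0,0,0,0,0,0],[0,0,0,0,0,0],[0,0,0,0,0,0],[0,0,0,0,0,0],[0,0,0,0,0,0],[0,0,0,0,0,0],[0,0,0,0,0,0],[0,0,0,0,0,0]]]' 1
python3 -c "
from h import *
tip()"
```

```text
clock: 9.95
eef_pos: [510.8, 249.4, -16.9]
tool_rot: [3.141, 0.0, 2.578]
force: [0.7, 0.3, -0.5]
width: 85.6
clock: 10.78
eef_pos: [511.4, 249.7, -15.8]
tool_rot: [3.14, 0.001, 2.578]
force: [0.5, -0.5, 0.8]
width: 15.3
[511.4 249.7 -15.8] [('scene', array([13., 14.])), ('side', array([15., 16.])), ('wrist', array([16., 17.]))]
```

The grip holds at 15.3 mm, so the handle is held. Lift and turn toward the box yaw.

```bash
python3 -m crank '[[[0,0,-0.3,0,0,0],[0,0,-0.7,0,0,0],[0,0,-1,0,0,0],[0,0,-1,0,0,0],[0,0,-0.7,0,0,-0.4],[0,0,-0.3,0,0,-0.7],[0,0,0,0,0,-0.8],[0,0,0,0,0,-0.7],[0,0,0,0,0,-0.5],[0,0,0,0,0,-0.2],[0,0,0,0,0,0],[0,0,0,0,0,0]]]' 1
python3 -c "
from h import *
go([546,-235,114],79.5)"
```

```text
clock: 11.93
eef_pos: [506.1, 245.5, 111.2]
tool_rot: [-3.134, -0.005, 2.938]
force: [0.1, 1.2, -3.4]
width: 14.4
pos [506.1 245.5 111.2] rot [-3.134 -0.005  2.938] F [ 0.1  1.2 -3.4]
shift(tool,units) [-4.530e+00 -1.542e+01 -1.000e-02] turn(units) [-0.07 -0.05 -0.19]
```

```bash
python3 -m crank '[[[-0.1,-0.3,-0.1,0,0,-0.1],[-0.2,-0.6,-0.1,0,0,-0.1],[-0.3,-0.9,0,0,0,0],[-0.3,-1,0,0,0,0],[-0.3,-1,0,0,0,0],[-0.3,-1,0,0,0,0],[-0.3,-1,0,0,0,0],[-0.3,-1,0,0,0,0],[-0.3,-1,0,0,0,0],[-0.3,-1,0,0,0,0],[-0.3,-1,0,0,0,0],[-0.3,-1,0,0,0,0]]]' 1
python3 -m crank '[[[-0.25,-0.9,0,0,0,0],[-0.2,-0.7,0,0,0,0],[-0.1,-0.4,0,0,0,0],[0,-0.1,0,0,0,0],[0,0,0,0,0,0],[0,0,0,0,0,0],[0,0,0,0,0,0]]]' 1
python3 -c "
from h import *
go([546,-235,100],79.5)"
```

```text
clock: 12.93
eef_pos: [543.1, -102.9, 119.2]
tool_rot: [-3.135, -0.009, 2.971]
force: [0.6, 1.0, -3.6]
width: 14.4
clock: 13.52
eef_pos: [543.7, -182.9, 118.8]
tool_rot: [-3.129, -0.013, 2.955]
force: [0.4, 0.5, -3.9]
width: 14.6
pos [ 543.7 -182.9  118.8] rot [-3.129 -0.013  2.955] F [ 0.4  0.5 -3.9]
shift(tool,units) [-0.41 -1.68  0.64] turn(units) [-0.12 -0.13 -0.03]
```

```bash
python3 -m crank '[[[-0.12,-0.4,0.1,-0.06,-0.06,0],[-0.12,-0.5,0.15,-0.06,-0.06,0],[-0.12,-0.45,0.1,0,0,0],[-0.05,-0.2,0.1,0,0,0],[0,0,0,0,0,0],[0,0,0,0,0,0],[0,0,0,0,0,0]]]' 1
cat >> h.py <<'E'
def lidpose(names,z0,c0=(546,-235),show=None):
    "z0: expected lid origin height"
    res=[]
    for n in names:
        im=ctrl.get_image(n);P=pts(im);d=im["depth"];h=cv2.cvtColor(im["color"],cv2.COLOR_RGB2HSV)
        X,Y,Z=P[...,0],P[...,1],P[...,2];near=(d>0)&(np.hypot(X-c0[0],Y-c0[1])<135)
        m=near&(abs(Z-z0-18)<7)&(h[...,0]>95)&(h[...,0]<130)&(h[...,1]>100);p=P[m]
        if m.sum()>20: print(n,"plate",m.sum(),"z",p[:,2].mean().round(1),[np.round(a,1) for a in cv2.minAreaRect(p[:,:2].astype(np.float32))], "plane",np.round(np.linalg.lstsq(np.c_[p[:,:2]-c0,np.ones(len(p))],p[:,2],rcond=None)[0],3))
        m=near&(Z>z0+38)&(Z<z0+50)&(h[...,2]>90)&(h[...,1]<60);p=P[m]
        if m.sum()>20: print(n,"handle",m.sum(),"z",np.median(p[:,2]).round(1),p.mean(0).round(1))
        org=near&(h[...,0]<20)&(h[...,1]>150)&(Z>z0-40)
        k,l,st,c=cv2.connectedComponentsWithStats(org.astype(np.uint8))
        for i in range(1,k):
            if st[i,4]>40: q=P[l==i];print(n,"orange",st[i,4],np.round(q.mean(0),1),"z",q[:,2].min().round(),q[:,2].max().round())
        if show: save(im,n+show+".png")
E
python3 -c "
from h import *
s=ctrl.read_state();lidpose(('scene','side','wrist'),s['eef_pos'][2]+16,show='_c')
go([546,-235,80],79.5)"
```

```text
clock: 14.1
eef_pos: [549.1, -226.7, 104.4]
tool_rot: [3.137, -0.0, 2.967]
force: [-0.6, 0.3, -3.8]
width: 14.5
scene plate 1778 z 136.3 [array([ 550.4, -223.2]), array([124.4, 160. ]), np.float64(78.9)] plane [-1.00000e-03  4.00000e-03  1.36288e+02]
scene handle 72 z 163.6 [ 570.6 -226.7  163.4]
scene orange 184 [ 534.7 -304.8  137.1] z 131.0 180.0
scene orange 114 [ 451.8 -207.8  132.6] z 128.0 137.0
scene orange 156 [ 565.  -147.1  140.3] z 132.0 150.0
scene orange 188 [ 646.1 -241.6  137. ] z 131.0 145.0
side plate 943 z 138.1 [array([ 550., -224.]), array([127.6, 163.9]), np.float64(80.6)] plane [ 2.00000e-03 -2.00000e-03  1.38148e+02]
side handle 78 z 164.5 [ 547.8 -219.8  163.9]
side orange 64 [ 529.9 -306.4  139.2] z 135.0 144.0
side orange 106 [ 647.3 -240.4  139.1] z 134.0 145.0
side orange 105 [ 451.2 -205.6  134.7] z 130.0 139.0
side orange 54 [ 562.3 -139.6  144. ] z 134.0 149.0
wrist plate 57122 z 138.0 [array([ 545.6, -226.1]), array([125.5, 161. ]), np.float64(79.8)] plane [1.00000e-03 3.00000e-03 1.37984e+02]
wrist handle 7124 z 165.8 [ 543.2 -225.7  165.6]
wrist orange 11509 [ 450.5 -209.   134.4] z 131.0 139.0
wrist orange 7786 [ 533.2 -303.6  138.4] z 133.0 143.0
wrist orange 8217 [ 560.3 -149.2  141.5] z 134.0 149.0
pos [ 549.4 -226.2  104.8] rot [3.137 0.    2.968] F [ 0.2  0.8 -3.8]
shift(tool,units) [ 0.06 -0.31  0.82] turn(units) [0.04 0.   0.09]
```

```bash
python3 -m crank '[[[0.03,-0.1,0.2,0.03,0,0.05],[0.02,-0.12,0.3,0,0,0.04],[0,-0.05,0.2,0,0,0],[0,0,0.1,0,0,0],[0,0,0,0,0,0],[0,0,0,0,0,0]]]' 1
python3 -c "
from h import *
go([546.3,-235.3,70],79.5)"
```

```text
clock: 14.75
eef_pos: [546.1, -232.9, 78.0]
tool_rot: [3.14, -0.0, 2.96]
force: [0.1, -0.6, -3.9]
width: 14.9
pos [ 546.1 -232.9   78. ] rot [ 3.14 -0.    2.96] F [ 0.1 -0.6 -3.9]
shift(tool,units) [-0.02 -0.08  0.27] turn(units) [ 0.01 -0.    0.02]
```

```bash
python3 -m crank '[[[-0.02,-0.08,0.1,0,0,0],[0,0,0.1,0,0,0],[0,0,0,0,0,0],[0,0,0,0,0,0]]]' 1
python3 -c "
from h import *
s=ctrl.read_state();lidpose(('scene','side'),s['eef_pos'][2]+15)
go([546.3,-235.3,70],79.5)"
```

```text
clock: 15.08
eef_pos: [546.6, -235.6, 71.4]
tool_rot: [3.14, 0.0, 2.96]
force: [0.1, -0.4, -3.9]
width: 14.7
scene plate 1725 z 103.3 [array([ 547.8, -231.3]), array([123., 162.]), np.float64(77.4)] plane [0.00000e+00 1.00000e-03 1.03262e+02]
scene handle 72 z 130.1 [ 568.4 -235.7  129.9]
scene orange 179 [ 532.5 -310.4  105.3] z 97.0 156.0
scene orange 116 [ 449.3 -216.5   99.7] z 95.0 105.0
scene orange 153 [ 562.1 -155.   107.6] z 76.0 116.0
scene orange 182 [ 643.5 -251.2  104. ] z 97.0 111.0
side plate 950 z 105.0 [array([ 549.1, -233.7]), array([131.3, 167. ]), np.float64(81.6)] plane [-1.00000e-03 -6.00000e-03  1.05068e+02]
side handle 87 z 131.5 [ 545.5 -228.6  130.7]
side orange 69 [ 526.8 -313.7  106.5] z 102.0 134.0
side orange 109 [ 645.3 -250.4  106. ] z 101.0 112.0
side orange 96 [ 448.8 -211.5  101.3] z 95.0 107.0
side orange 57 [ 559.9 -152.9  108.9] z 47.0 116.0
pos [ 546.6 -235.4   71.5] rot [3.14 0.   2.96] F [ 0.1 -0.8 -4.2]
shift(tool,units) [0.01 0.   0.05] turn(units) [0.02 0.   0.02]
```

```bash
python3 -m crank '[[[0,-0.04,0.15,0,0,0],[0,0,0.15,0,0,0],[0,0,0.12,0,0,0],[0,0,0,0,0,0],[0,0,0,0,0,0]]]' 1
python3 -c "
from h import *
s=ctrl.read_state()
go([546.3,-236,55],79.5)"
```

```text
clock: 15.6
eef_pos: [546.8, -236.8, 58.0]
tool_rot: [3.14, 0.001, 2.96]
force: [-0.4, 0.5, -3.8]
width: 14.6
pos [ 546.8 -236.8   58. ] rot [3.14e+00 1.00e-03 2.96e+00] F [-0.4  0.5 -3.8]
shift(tool,units) [0.02 0.02 0.1 ] turn(units) [0.02 0.01 0.02]
```

Going in freely; press down to seat.

```bash
python3 -m crank '[[[0,0,0.1,0,0,0],[0,0,0.1,0,0,0],[0,0,0.1,0,0,0],[0,0,0,0,0,0]]]' 1
python3 -c "
from h import *
go([546.3,-236,54],79.5);lidpose(('scene','side'),70,show='_d')"
```

```text
clock: 15.93
eef_pos: [547.3, -236.9, 55.4]
tool_rot: [-3.14, 0.003, 2.96]
force: [-1.0, -0.1, -3.2]
width: 14.9
pos [ 547.3 -236.9   55.4] rot [-3.14e+00  3.00e-03  2.96e+00] F [-1.  -0.1 -3.2]
shift(tool,units) [0.04 0.02 0.04] turn(units) [-0.02  0.02  0.02]
scene plate 1648 z 87.1 [array([ 548.4, -232.9]), array([123.5, 164.6]), np.float64(77.7)] plane [ 6.0000e-03 -0.0000e+00  8.7082e+01]
scene handle 75 z 113.2 [ 570.3 -237.2  113.3]
scene orange 177 [ 533.  -311.8   89.2] z 82.0 139.0
scene orange 122 [ 450.2 -218.6   83.4] z 79.0 91.0
scene orange 156 [ 561.7 -156.5   90.6] z 54.0 101.0
scene orange 184 [ 644.3 -252.1   88.2] z 81.0 94.0
side plate 941 z 88.8 [array([ 549.8, -234.3]), array([128.4, 166. ]), np.float64(81.9)] plane [ 1.0000e-03 -9.0000e-03  8.8968e+01]
side handle 80 z 115.0 [ 546.4 -230.2  114.3]
side orange 71 [ 528.1 -315.7   90.1] z 84.0 95.0
side orange 109 [ 645.9 -252.7   90. ] z 83.0 96.0
side orange 95 [ 449.9 -212.9   85.1] z 78.0 89.0
side orange 57 [ 562.3 -150.7   94.3] z 84.0 99.0
```

```bash
python3 -m crank '[[[0,0,0.2,0,0,0],[0,0,0.3,0,0,0],[0,0,0.3,0,0,0]]]' 1
python3 -m crank '[[[0,0,0,0,0,0],[0,0,0,0,0,0]]]' 1
```

```text
clock: 16.28
eef_pos: [548.8, -237.8, 52.6]
tool_rot: [-3.13, 0.006, 2.957]
force: [-24.7, 8.0, 79.4]
width: 14.8
clock: 16.45
eef_pos: [550.7, -238.3, 57.9]
tool_rot: [-3.128, 0.013, 2.957]
force: [-0.1, 0.1, -4.3]
width: 14.7
```

It seats firmly, but the arm rebounded about 3 mm. Lower it gently again, then release.

```bash
python3 -c "
from h import *
go([547,-236,54.5],79.5)"
```

```text
pos [ 550.7 -238.3   57.9] rot [-3.128  0.013  2.957] F [-0.1  0.1 -4.3]
shift(tool,units) [0.14 0.05 0.11] turn(units) [-0.13  0.12 -0.01]
```

```bash
python3 -m crank '[[[0.13,0.05,0,-0.13,0.12,0],[0,0,0.05,0,0,0],[0,0,0.08,0,0,0],[0,0,0.05,0,0,0],[0,0,0,0,0,0]]]' 1
python3 -c "
from h import *
go([547,-236,54.5],79.5)"
```

```text
clock: 16.87
eef_pos: [547.0, -235.5, 53.0]
tool_rot: [3.14, -0.002, 2.958]
force: [-1.1, 0.8, 0.8]
width: 14.7
pos [ 547.  -235.5   53. ] rot [ 3.140e+00 -2.000e-03  2.958e+00] F [-1.1  0.8  0.8]
shift(tool,units) [-0.   -0.02 -0.05] turn(units) [ 0.01 -0.02 -0.01]
```

Good. Release, then rise.

```bash
python3 -m crank '[[[0,0,0,0,0,0],[0,0,0,0,0,0],[0,0,0,0,0,0],[0,0,0,0,0,0],[0,0,0,0,0,0],[0,0,0,0,0,0],[0,0,0,0,0,0],[0,0,0,0,0,0]]]' -1
python3 -m crank '[[[0,0,-0.3,0,0,0],[0,0,-0.6,0,0,0],[0,0,-1,0,0,0],[0,0,-1,0,0,0],[0,0,-1,0,0,0],[0,0,-0.8,0,0,0],[0,0,-0.3,0,0,0],[0,0,0,0,0,0],[0,0,0,0,0,0]]]' -1
python3 -c "
from h import *
lidpose(('scene','side','wrist'),70,show='_e');go([546.6,-235,150],79.5)"
```

```text
clock: 17.53
eef_pos: [546.6, -235.6, 48.8]
tool_rot: [3.138, -0.005, 2.957]
force: [0.4, -0.2, 0.5]
width: 85.2
clock: 18.28
eef_pos: [546.4, -235.3, 208.4]
tool_rot: [3.137, -0.007, 2.958]
force: [-1.1, -0.6, 0.1]
width: 85.6
scene plate 1816 z 86.0 [array([ 546.2, -233.9]), array([123.2, 165.8]), np.float64(80.5)] plane [2.0000e-03 1.0000e-03 8.6001e+01]
scene handle 173 z 113.1 [ 549.7 -231.7  112.9]
scene orange 161 [ 531.7 -312.    86.7] z 81.0 93.0
scene orange 125 [ 449.2 -216.8   82.6] z 77.0 89.0
scene orange 153 [ 560.9 -155.1   89.8] z 58.0 97.0
scene orange 185 [ 643.5 -250.8   86.9] z 80.0 95.0
side plate 941 z 87.8 [array([ 547.3, -229.2]), array([128.7, 164.3]), np.float64(80.7)] plane [ 1.0000e-03 -8.0000e-03  8.7972e+01]
side handle 111 z 114.1 [ 547.6 -229.5  113.7]
side orange 99 [ 532.4 -313.6   88.9] z 84.0 93.0
side orange 109 [ 644.7 -250.2   88.9] z 84.0 95.0
side orange 103 [ 449.  -212.9   84.2] z 79.0 90.0
side orange 59 [ 560.2 -149.8   92.9] z 76.0 101.0
wrist plate 23599 z 87.5 [array([ 545. , -235.7]), array([124.9, 164.9]), np.float64(79.5)] plane [ 1.000e-03 -1.000e-03  8.752e+01]
wrist handle 1725 z 115.3 [ 543.  -235.2  115.3]
wrist orange 2650 [ 447.9 -217.7   83.8] z 80.0 88.0
wrist orange 2120 [ 530.1 -312.8   88.2] z 82.0 93.0
wrist orange 2127 [ 558.4 -158.5   90.8] z 84.0 98.0
wrist orange 1682 [ 641.6 -253.4   88.4] z 84.0 93.0
pos [ 545.4 -235.   206.6] rot [ 3.137 -0.01   2.958] F [-0.1  0.2 -0. ]
shift(tool,units) [-0.06 -0.    1.89] turn(units) [ 0.05 -0.1  -0.  ]
```

View pics/wrist_e.png

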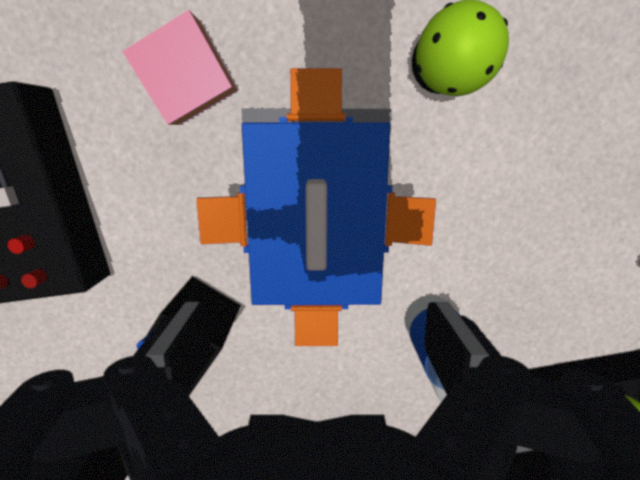

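The lid is seated level: plate top at z≈87.5, yaw -10.5°, centre about (545,-235), and all clips are still open and near level. In the picture the clips are at (317,95), (221,220), (411,219) and (316,325). Next: close the jaws, turn 90° so the flat finger side faces the long clips, and measure the tip offset again.

```bash
python3 -m crank '[[[0,0,0,0,0,0.5],[0,0,0,0,0,0.9],[0,0,0,0,0,1],[0,0,0,0,0,1],[0,0,0,0,0,1],[0,0,0,0,0,1],[0,0,0,0,0,1],[0,0,0,0,0,1],[0,0,0,0,0,1],[0,0,0,0,0,1],[0,0,0,0,0,1],[0,0,0,0,0,1]]]' 1
python3 -m crank '[[[0,0,0,0,0,0.9],[0,0,0,0,0,0.6],[0,0,0,0,0,0.4],[0,0,0,0,0,0],[0,0,0,0,0,0],[0,0,0,0,0,0]]]' 1
python3 - <<'E'
from h import *
# target: over clip long a, finger centre 87 mm out from lid centre along +y
a=np.radians(-10.5);ex=np.array([np.cos(a),np.sin(a)]);ey=np.array([-np.sin(a),np.cos(a)]);c=np.array([545.5,-235])
go([*(c+92*ey),100],-10.5)
s=ctrl.read_state();T=np.array(s["eef_pos"]);R=Ro.from_euler("xyz",s["tool_rot"])
for n in("scene","side","wrist"):
    im=ctrl.get_image(n);P=pts(im);d=im["depth"];g=im["color"].max(2)
    q=R.inv().apply((P-T).reshape(-1,3)).reshape(P.shape)
    m=(d>0)&(abs(q[...,0])<60)&(abs(q[...,1])<60)&(q[...,2]>-130)&(q[...,2]<0)
    for lo in range(-110,-20,10):
        k=q[m&(q[...,2]>=lo)&(q[...,2]<lo+10)]
        if len(k)>8: print(n,lo,len(k),"x",np.percentile(k[:,0],[2,98]).round(),"y",np.percentile(k[:,1],[2,98]).round())
    k=q[m];print(n,"tip z",np.percentile(k[:,2],[98,99.5]).round(1))
E
```

```text
clock: 19.43
eef_pos: [532.4, -231.0, 184.6]
tool_rot: [-3.098, -0.028, 1.708]
force: [-0.5, 0.1, 0.1]
width: 0.2
clock: 19.93
eef_pos: [526.4, -228.7, 174.9]
tool_rot: [-3.075, -0.022, 1.497]
force: [-0.1, -0.7, -0.6]
width: 0.0
pos [ 526.4 -228.7  174.9] rot [-3.075 -0.022  1.497] F [-0.1 -0.7 -0.6]
shift(tool,units) [2.83 1.15 2.49] turn(units) [-0.65 -0.17  1.05]
scene -110 134 x [-12.  19.] y [-44.  47.]
scene -100 136 x [-9. 15.] y [-40.  37.]
scene -90 87 x [-6. 15.] y [-30.  29.]
scene -80 39 x [ 3. 14.] y [-11.  15.]
scene -70 55 x [-3. 12.] y [-14.  14.]
scene -60 55 x [-5. 13.] y [-14.  15.]
scene -50 36 x [-4. 13.] y [-12.  14.]
scene tip z [-45.3 -41.3]
side -110 112 x [-12.  19.] y [-41.  46.]
side -100 118 x [-10.  16.] y [-33.  37.]
side -90 73 x [-3. 16.] y [-28.  31.]
side -80 39 x [ 1. 15.] y [-12.  14.]
side -70 40 x [-2. 14.] y [-12.  14.]
side -60 37 x [ 3. 16.] y [-12.  14.]
side -50 24 x [-3. 16.] y [-10.  12.]
side tip z [-47.  -41.6]
wrist -110 8258 x [-8. 17.] y [-45.  44.]
wrist -100 9127 x [-8. 13.] y [-38.  36.]
wrist -90 3272 x [-8. 14.] y [-31.  29.]
wrist -80 1243 x [-10.  12.] y [-11.   9.]
wrist -70 1024 x [ 6. 11.] y [-14.  12.]
wrist -60 835 x [ 6. 11.] y [-14.  12.]
wrist -50 348 x [ 6. 11.] y [-12.  11.]
wrist tip z [-60.2 -49.2]
```

The tips are confirmed 41 mm short of the reported TCP. The closed finger is ±11 mm in tool x and flat. Move over the +y long clip.

```bash
python3 -m crank '[[[0,0,0,-0.3,-0.08,0.5],[0,0,0,-0.3,-0.08,0.5],[0.4,0.2,0,0,0,0],[0.7,0.3,0.2,0,0,0],[0.7,0.3,0.3,0,0,0],[0.4,0.2,0.4,0,0,0],[0.1,0,0.4,0,0,0],[0,0,0.2,0,0,0],[0,0,0,0,0,0],[0,0,0,0,0,0]]]' 1
cat >> h.py <<'E'
a=np.radians(-10.5);ex=np.array([np.cos(a),np.sin(a)]);ey=np.array([-np.sin(a),np.cos(a)]);c0=np.array([545.5,-235])
def clip(d,out,ztip,td,along=0):
    "d: unit direction of clip, finger centre `out` mm from lid centre, true tip height"
    t=np.array([-d[1],d[0]]);p=c0+out*d+along*t
    s=ctrl.read_state();r=np.array(s["eef_pos"])[:2]-c0
    print("now out %.1f along %.1f ztip %.1f"%(r@d,r@t,s["eef_pos"][2]+41))
    go([*p,ztip-41],td)
E
python3 -c "
from h import *
clip(ey,89,100,-10.5)"
```

```text
clock: 20.92
eef_pos: [575.3, -161.6, 128.7]
tool_rot: [3.14, -0.002, 1.397]
force: [-0.8, -1.1, 0.7]
width: 0.0
now out 77.6 along -15.9 ztip 169.7
pos [ 575.3 -161.6  128.7] rot [ 3.140e+00 -2.000e-03  1.397e+00] F [-0.8 -1.1  0.7]
shift(tool,units) [ 0.38 -0.53  2.32] turn(units) [ 0.01 -0.02  0.09]
```

```bash
python3 -m crank '[[[0.2,-0.3,0.2,0,0,0.05],[0.15,-0.2,0.5,0,0,0.04],[0,0,0.5,0,0,0],[0,0,0.4,0,0,0],[0,0,0.2,0,0,0],[0,0,0,0,0,0],[0,0,0,0,0,0]]]' 1
python3 -c "
from h import *
clip(ey,89,92,-10.5)"
```

```text
clock: 21.5
eef_pos: [564.0, -154.7, 76.4]
tool_rot: [3.134, 0.001, 1.381]
force: [0.2, 0.0, 0.4]
width: -0.0
now out 82.3 along -3.6 ztip 117.4
pos [ 564.  -154.7   76.4] rot [3.134e+00 1.000e-03 1.381e+00] F [0.2 0.  0.4]
shift(tool,units) [ 0.22 -0.13  0.85] turn(units) [ 0.07  0.01 -0.06]
```

```bash
python3 -m crank '[[[0.25,-0.1,0.3,0,0,0],[0.03,0,0.3,0,0,0],[0.03,0,0.3,0,0,0],[0.02,0,0.3,0,0,0],[0,0,0.2,0,0,0],[0,0,0,0,0,0]]]' 1
python3 -c "
from h import *
clip(ey,84,58,-10.5)"
```

```text
clock: 22.0
eef_pos: [565.7, -144.7, 33.0]
tool_rot: [3.128, 0.001, 1.38]
force: [0.1, -0.3, 0.9]
width: -0.2
now out 92.5 along -3.4 ztip 74.0
pos [ 565.7 -144.7   33. ] rot [3.128e+00 1.000e-03 1.380e+00] F [ 0.1 -0.3  0.9]
shift(tool,units) [-0.28 -0.12  0.53] turn(units) [ 0.13  0.01 -0.07]
```

```bash
python3 -m crank '[[[-0.1,-0.08,0.2,0.1,0,0],[-0.1,0,0.2,0,0,0],[-0.15,0,0.15,0,0,0],[-0.15,0,0,0,0,0],[-0.1,0,0,0,0,0],[0,0,0,0,0,0],[0,0,0,0,0,0]]]' 1
python3 -c "
from h import *
clip(ey,76,55,-10.5)"
```

```text
clock: 22.58
eef_pos: [560.4, -162.0, 14.2]
tool_rot: [3.14, -0.001, 1.381]
force: [0.1, 1.7, -1.4]
width: -0.0
now out 74.5 along -1.4 ztip 55.2
pos [ 560.4 -162.    14.2] rot [ 3.140e+00 -1.000e-03  1.381e+00] F [ 0.1  1.7 -1.4]
shift(tool,units) [ 0.05 -0.05  0.  ] turn(units) [ 0.02 -0.01 -0.06]
```

```bash
python3 -m crank '[[[-0.08,0,0,0,0,0],[-0.08,0,0,0,0,0]]]' 1
python3 -m crank '[[[0,0,0,0,0,0]]]' 1
python3 -c "
from h import *
clip(ey,90,55,-10.5)"
```

```text
clock: 22.75
eef_pos: [560.4, -163.2, 14.2]
tool_rot: [3.139, -0.005, 1.383]
force: [1.5, 8.7, -0.8]
width: 0.1
clock: 22.83
eef_pos: [560.5, -162.6, 14.3]
tool_rot: [3.139, -0.006, 1.384]
force: [0.3, 0.2, 0.2]
width: 0.2
now out 73.9 along -1.6 ztip 55.3
pos [ 560.5 -162.6   14.3] rot [ 3.139 -0.006  1.384] F [0.3 0.2 0.2]
shift(tool,units) [ 0.54 -0.05  0.01] turn(units) [ 0.02 -0.06 -0.04]
```

Hit the stop at 8.7 N. Retreat, rise and cross to the -y clip.

```bash
python3 -m crank '[[[0.3,0,0,0,-0.05,0],[0.3,0,0,0,0,0],[0,0,-0.5,0,0,0],[0,0,-0.9,0,0,0],[0,0,-0.9,0,0,0],[0,0,-0.6,0,0,0],[0,0,-0.1,0,0,0],[0,0,0,0,0,0]]]' 1
python3 -m crank '[[[-0.4,0,0,0,0,0],[-0.8,0,0,0,0,0],[-1,0,0,0,0,0],[-1,0,0,0,0,0],[-1,0,0,0,0,0],[-1,0,0,0,0,0],[-0.7,0,0,0,0,0],[-0.2,0,0,0,0,0],[0,0,0,0,0,0],[0,0,0,0,0,0]]]' 1
python3 -c "
from h import *
clip(-ey,90,100,-10.5);lidpose(('scene','side','wrist'),70,show='_f')"
```

```text
clock: 23.5
eef_pos: [562.4, -141.4, 107.1]
tool_rot: [-3.14, 0.004, 1.386]
force: [0.3, -1.1, -0.7]
width: 0.2
clock: 24.33
eef_pos: [518.2, -330.0, 94.2]
tool_rot: [-3.12, 0.002, 1.388]
force: [-0.4, 0.6, 0.1]
width: 0.0
now out 98.4 along -9.6 ztip 135.2
pos [ 518.2 -330.    94.2] rot [-3.120e+00  2.000e-03  1.388e+00] F [-0.4  0.6  0.1]
shift(tool,units) [0.28 0.34 1.17] turn(units) [-0.2   0.02  0.01]
scene plate 1782 z 86.1 [array([ 547.5, -236.5]), array([125.5, 164.5]), np.float64(81.3)] plane [ 3.0000e-03 -0.0000e+00  8.6073e+01]
scene handle 175 z 113.0 [ 547.9 -235.2  113.1]
scene orange 124 [ 448.5 -218.9   82.6] z 77.0 88.0
scene orange 145 [ 531.7 -314.1   86.7] z 81.0 95.0
scene orange 186 [ 557.7 -174.    68.7] z 47.0 91.0
scene orange 184 [ 642.7 -253.5   86.8] z 80.0 94.0
side plate 919 z 87.7 [array([ 547.4, -231.7]), array([126.4, 164.5]), np.float64(77.0)] plane [ 0.0000e+00 -7.0000e-03  8.7851e+01]
side handle 120 z 114.5 [ 547.  -232.5  114. ]
side orange 97 [ 531.9 -316.4   89.1] z 85.0 94.0
side orange 107 [ 644.4 -253.3   88.7] z 83.0 94.0
side orange 97 [ 448.7 -213.7   84.4] z 80.0 90.0
side orange 165 [ 556.7 -173.    68.9] z 49.0 90.0
wrist plate 58979 z 87.5 [array([ 542. , -251.9]), array([ 97.8, 166.5]), np.float64(79.4)] plane [ 1.0000e-03 -0.0000e+00  8.7465e+01]
wrist handle 7165 z 115.2 [ 544.6 -238.5  115.1]
wrist orange 6568 [ 448.4 -219.4   83.9] z 80.0 89.0
wrist orange 8180 [ 641.6 -255.5   88.5] z 83.0 94.0
wrist orange 5207 [ 530.4 -314.8   88.1] z 83.0 93.0
```

Clip a is vertical and the lid is still flat. It shifted about 2.5 mm toward -y, within its play; the opposite push should bring it back. Now clip b.

```bash
python3 -m crank '[[[0.1,0.15,0.2,-0.1,0,0],[0.1,0.15,0.3,-0.1,0,0],[0,0,0.3,0,0,0],[0,0,0.2,0,0,0],[0,0,0,0,0,0],[0,0,0,0,0,0]]]' 1
python3 -c "
from h import *
clip(-ey,91,80,-10.5)"
```

```text
clock: 24.98
eef_pos: [534.3, -314.7, 62.8]
tool_rot: [3.137, -0.002, 1.403]
force: [0.6, -0.4, 0.1]
width: -0.2
now out 80.4 along 3.5 ztip 103.8
pos [ 534.3 -314.7   62.8] rot [ 3.137e+00 -2.000e-03  1.403e+00] F [ 0.6 -0.4  0.1]
shift(tool,units) [-0.35 -0.13  0.79] turn(units) [ 0.04 -0.02  0.15]
```

```bash
python3 -m crank '[[[-0.35,-0.13,0.1,0,0,0.14],[-0.03,0,0.25,0,0,0],[0,0,0.25,0,0,0],[0,0,0.25,0,0,0],[0,0,0.1,0,0,0],[0,0,0,0,0,0]]]' 1
python3 -c "
from h import *
clip(-ey,83,58,-10.5)"
```

```text
clock: 25.48
eef_pos: [528.7, -327.8, 32.3]
tool_rot: [3.135, -0.001, 1.386]
force: [-0.5, -0.6, 1.4]
width: -0.0
now out 94.3 along 0.4 ztip 73.3
pos [ 528.7 -327.8   32.3] rot [ 3.135e+00 -1.000e-03  1.386e+00] F [-0.5 -0.6  1.4]
shift(tool,units) [ 0.37 -0.02  0.51] turn(units) [ 0.07 -0.01 -0.02]
```

```bash
python3 -m crank '[[[0.1,0,0.2,0,0,0],[0.1,0,0.2,0,0,0],[0.15,0,0.15,0,0,0],[0.12,0,0,0,0,0],[0,0,0,0,0,0],[0,0,0,0,0,0]]]' 1
python3 -c "
from h import *
clip(-ey,76,55,-10.5)"
```

```text
clock: 25.98
eef_pos: [531.5, -313.2, 13.6]
tool_rot: [3.135, -0.0, 1.386]
force: [-0.1, -0.6, 0.3]
width: 0.0
now out 79.4 along 0.5 ztip 54.6
pos [ 531.5 -313.2   13.6] rot [ 3.135 -0.     1.386] F [-0.1 -0.6  0.3]
shift(tool,units) [ 0.11 -0.02 -0.01] turn(units) [ 0.06 -0.   -0.02]
```

```bash
python3 -m crank '[[[0.06,0,0,0,0,0],[0.06,0,0,0,0,0],[0.06,0,0,0,0,0]]]' 1
python3 -m crank '[[[0,0,0,0,0,0],[0,0,0,0,0,0]]]' 1
python3 -c "
from h import *
clip(-ey,76,55,-10.5)"
```

```text
clock: 26.23
eef_pos: [532.1, -308.8, 13.7]
tool_rot: [3.135, 0.002, 1.385]
force: [0.0, -1.4, -1.2]
width: -0.1
clock: 26.4
eef_pos: [532.1, -308.3, 13.8]
tool_rot: [3.135, 0.001, 1.385]
force: [-0.4, -1.8, -0.9]
width: 0.1
now out 74.5 along 0.2 ztip 54.8
pos [ 532.1 -308.3   13.8] rot [3.135e+00 1.000e-03 1.385e+00] F [-0.4 -1.8 -0.9]
shift(tool,units) [-0.05 -0.01 -0.01] turn(units) [ 0.06  0.01 -0.02]
```

```bash
python3 -m crank '[[[-0.3,0,0,0,0,0],[-0.3,0,0,0,0,0],[-0.1,0,-0.5,0,0,0],[0,0,-1,0,0,0],[0,0,-1,0,0,0],[0,0,-1,0,0,0],[0,0,-0.7,0,0,0],[0,0,-0.2,0,0,0],[0,0,0,0,0,0]]]' 1
python3 -m crank '[[[0,0,0,0,0,-0.5],[0,0,0,0,0,-0.9],[0.3,0,0,0,0,-0.95],[0.3,0,0,0,0,-0.95],[0.2,0,0,0,0,-0.95],[0,0,0,0,0,-0.95],[0,0,0,0,0,-0.95],[0,0,0,0,0,-0.95],[0,0,0,0,0,-0.95],[0,0,0,0,0,-0.95],[0,0,0,0,0,-0.95],[0,0,0,0,0,-0.95]]]' 1
python3 -m crank '[[[0,0,0,0,0,-0.95],[0,0,0,0,0,-0.95],[0,0,0,0,0,-0.7],[0,0,0,0,0,-0.2],[0,0,0,0,0,0],[0,0,0,0,0,0]]]' 1
python3 -c "
from h import *
lidpose(('scene','side'),70,show='_g');clip(ex,110,110,79.5)"
```

```text
clock: 27.15
eef_pos: [524.2, -335.2, 150.4]
tool_rot: [3.139, -0.001, 1.38]
force: [0.2, -0.0, -0.2]
width: 0.2
clock: 28.15
eef_pos: [512.6, -309.5, 132.5]
tool_rot: [3.14, -0.023, 2.573]
force: [0.5, -0.0, 0.7]
width: 0.1
clock: 28.65
eef_pos: [506.7, -308.3, 122.8]
tool_rot: [3.125, -0.035, 2.881]
force: [0.4, -0.0, 0.5]
width: 0.2
scene plate 1781 z 86.0 [array([ 546.2, -229.7]), array([125.9, 161.4]), np.float64(81.6)] plane [ 2.0000e-03 -0.0000e+00  8.5977e+01]
scene handle 178 z 113.1 [ 549.9 -231.1  113.1]
scene orange 147 [ 448.1 -212.7   82.2] z 77.0 88.0
scene orange 188 [ 558.3 -169.3   68.7] z 47.0 89.0
scene orange 184 [ 643.5 -249.5   86.8] z 79.0 94.0
side plate 931 z 87.7 [array([ 547.3, -227.8]), array([121.2, 163.6]), np.float64(79.0)] plane [-1.0000e-03 -6.0000e-03  8.7792e+01]
side handle 120 z 114.5 [ 547.2 -228.   113.8]
side orange 111 [ 644.7 -249.4   88.6] z 83.0 96.0
side orange 106 [ 449.7 -211.1   84.1] z 79.0 89.0
side orange 170 [ 558.3 -168.9   68.8] z 48.0 88.0
now out -24.6 along -79.3 ztip 164.2
pos [ 506.9 -308.5  123.2] rot [ 3.126 -0.035  2.882] F [-0.8  0.4  0.4]
shift(tool,units) [-4.33  2.95  1.7 ] turn(units) [ 0.16 -0.32 -0.74]
```

Both long clips are down and the lid is nearly centred again. Move over the +x end clip.

```bash
python3 -m crank '[[[0,0,0,0.08,-0.16,-0.4],[0,0,0,0.08,-0.16,-0.34],[-0.3,0.2,0,0,0,0],[-0.6,0.4,0,0,0,0],[-0.9,0.6,0,0,0,0],[-0.9,0.6,0,0,0,0],[-0.7,0.5,0,0,0,0],[-0.4,0.3,0,0,0,0],[-0.1,0.1,0,0,0,0],[0,0,0,0,0,0],[0,0,0,0,0,0]]]' 1
python3 -c "
from h import *
clip(ex,112,100,79.5,1.5)"
```

```text
clock: 29.67
eef_pos: [646.9, -244.8, 122.6]
tool_rot: [3.14, 0.0, 2.946]
force: [-0.4, 0.1, 0.1]
width: 0.1
now out 101.5 along 8.8 ztip 163.6
pos [ 646.9 -244.8  122.6] rot [3.14  0.    2.946] F [-0.4  0.1  0.1]
shift(tool,units) [-0.35 -0.24  2.12] turn(units) [ 0.01  0.   -0.11]
```

```bash
python3 -m crank '[[[-0.18,-0.12,0.2,0,0,-0.1],[-0.12,-0.08,0.5,0,0,0],[0,0,0.5,0,0,0],[0,0,0.3,0,0,0],[0,0,0.2,0,0,0],[0,0,0,0,0,0],[0,0,0,0,0,0]]]' 1
python3 -c "
from h import *
clip(ex,112,80,79.5,1.5)"
```

```text
clock: 30.25
eef_pos: [649.1, -260.8, 65.3]
tool_rot: [-3.138, -0.005, 2.949]
force: [0.2, 0.6, -0.0]
width: 0.0
now out 106.6 along -6.5 ztip 106.3
pos [ 649.1 -260.8   65.3] rot [-3.138 -0.005  2.949] F [ 0.2  0.6 -0. ]
shift(tool,units) [-0.18  0.27  0.87] turn(units) [-0.03 -0.05 -0.09]
```

```bash
python3 -m crank '[[[-0.17,0.22,0.1,0,-0.04,-0.09],[-0.03,0,0.3,0,0,0],[-0.03,0,0.3,0,0,0],[0,0,0.25,0,0,0],[0,0,0,0,0,0],[0,0,0,0,0,0]]]' 1
python3 -c "
from h import *
clip(ex,103,57,79.5,1.5)"
```

```text
clock: 30.75
eef_pos: [659.4, -255.7, 35.5]
tool_rot: [-3.138, 0.003, 2.959]
force: [0.3, 0.9, 1.2]
width: 0.1
now out 115.7 along 0.4 ztip 76.5
pos [ 659.4 -255.7   35.5] rot [-3.138e+00  3.000e-03  2.959e+00] F [0.3 0.9 1.2]
shift(tool,units) [0.43 0.04 0.65] turn(units) [-0.04  0.03  0.01]
```

```bash
python3 -m crank '[[[0.12,0.03,0.2,0,0,0],[0.12,0,0.25,0,0,0],[0.15,0,0.2,0,0,0],[0.12,0,0.05,0,0,0],[0,0,0,0,0,0],[0,0,0,0,0,0]]]' 1
python3 -c "
from h import *
clip(ex,96,55,79.5,1.5)"
```

```text
clock: 31.25
eef_pos: [644.0, -251.8, 13.1]
tool_rot: [-3.138, 0.006, 2.959]
force: [1.3, -0.7, 1.1]
width: -0.0
now out 99.9 along 1.4 ztip 54.1
pos [ 644.  -251.8   13.1] rot [-3.138  0.006  2.959] F [ 1.3 -0.7  1.1]
shift(tool,units) [ 0.13  0.   -0.03] turn(units) [-0.04  0.05  0.01]
```

```bash
python3 -m crank '[[[0.06,0,0,0,0,0],[0.06,0,0,0,0,0],[0.06,0,0,0,0,0]]]' 1
python3 -m crank '[[[0,0,0,0,0,0]]]' 1
python3 -c "
from h import *
clip(ex,96,55,79.5,1.5)"
```

```text
clock: 31.5
eef_pos: [639.4, -250.9, 13.2]
tool_rot: [-3.138, 0.008, 2.959]
force: [1.4, -0.3, -1.6]
width: 0.0
clock: 31.58
eef_pos: [639.2, -250.8, 13.3]
tool_rot: [-3.138, 0.008, 2.959]
force: [0.5, -0.4, -0.3]
width: -0.1
now out 95.1 along 1.5 ztip 54.3
pos [ 639.2 -250.8   13.3] rot [-3.138  0.008  2.959] F [ 0.5 -0.4 -0.3]
shift(tool,units) [-0.03 -0.   -0.02] turn(units) [-0.03  0.07  0.01]
```

```bash
python3 -m crank '[[[0.06,0,0,0,0,0],[0.06,0,0,0,0,0]]]' 1
python3 -c "
from h import *
clip(ex,96,55,79.5,1.5);lidpose(('scene','side'),70)"
```

```text
clock: 31.75
eef_pos: [639.7, -250.7, 14.3]
tool_rot: [-3.139, 0.016, 2.959]
force: [4.6, -0.8, -2.1]
width: -0.2
now out 95.5 along 1.7 ztip 55.3
pos [ 639.7 -250.7   14.3] rot [-3.139  0.016  2.959] F [ 4.6 -0.8 -2.1]
shift(tool,units) [-0.02 -0.01  0.01] turn(units) [-0.03  0.15  0.01]
scene plate 1498 z 86.3 [array([ 545.2, -231.8]), array([131. , 162.7]), np.float64(78.1)] plane [ 7.0000e-03 -1.0000e-03  8.6383e+01]
scene handle 177 z 113.9 [ 550.7 -231.9  113.3]
scene orange 120 [ 447.8 -214.3   82.2] z 77.0 89.0
scene orange 184 [ 556.5 -169.1   69.4] z 48.0 91.0
side plate 947 z 88.1 [array([ 546.7, -228.7]), array([131.3, 165.6]), np.float64(80.4)] plane [ 6.0000e-03 -7.0000e-03  8.8247e+01]
side handle 115 z 114.2 [ 544.9 -226.7  113.7]
side orange 98 [ 446.8 -209.7   83.5] z 78.0 88.0
side orange 167 [ 556.4 -168.3   69.5] z 50.0 90.0
```

Retreat, rise, and cross to the -x end clip.

```bash
python3 -m crank '[[[-0.3,0,0,0,0.1,0],[-0.3,0,0,0,0.05,0],[-0.1,0,-0.5,0,0,0],[0,0,-1,0,0,0],[0,0,-1,0,0,0],[0,0,-0.7,0,0,0],[0,0,-0.2,0,0,0],[0,0,0,0,0,0]]]' 1
python3 -m crank '[[[0.3,0,0,0,0,0],[0.7,0,0,0,0,0],[1,0,0,0,0,0],[1,0,0,0,0,0],[1,0,0,0,0,0],[1,0,0,0,0,0],[1,0,0,0,0,0],[0.8,0,0,0,0,0],[0.4,0,0,0,0,0],[0.1,0,0,0,0,0],[0,0,0,0,0,0],[0,0,0,0,0,0]]]' 1
python3 -c "
from h import *
clip(-ex,112,105,79.5,-1);lidpose(('scene','side'),70)"
```

```text
clock: 32.52
eef_pos: [653.9, -253.1, 117.3]
tool_rot: [-3.139, -0.019, 2.959]
force: [0.7, -0.2, -0.7]
width: -0.4
clock: 33.52
eef_pos: [413.0, -207.2, 107.7]
tool_rot: [3.139, -0.049, 2.958]
force: [-0.1, 1.0, -0.1]
width: -0.2
now out 135.4 along -3.2 ztip 148.7
pos [ 413.  -207.2  107.7] rot [ 3.139 -0.049  2.958] F [-0.1  1.  -0.1]
shift(tool,units) [-0.85 -0.08  1.42] turn(units) [ 0.02 -0.47 -0.  ]
scene plate 1816 z 86.0 [array([ 544.8, -231.9]), array([124.5, 165.1]), np.float64(80.2)] plane [1.0000e-03 0.0000e+00 8.6015e+01]
scene handle 182 z 112.9 [ 546.6 -230.3  112.7]
scene orange 120 [ 447.7 -214.2   82.3] z 76.0 88.0
scene orange 190 [ 556.6 -168.9   69.2] z 48.0 89.0
scene orange 89 [ 627.6 -247.3   74.9] z 51.0 88.0
side plate 934 z 87.7 [array([ 545.7, -228.2]), array([127.5, 166.8]), np.float64(76.1)] plane [-0.0000e+00 -7.0000e-03  8.7849e+01]
side handle 113 z 114.4 [ 545.6 -227.6  113.8]
side orange 96 [ 446.8 -210.2   83.9] z 78.0 89.0
side orange 167 [ 556.4 -168.7   68.7] z 48.0 88.0
```

```bash
python3 -m crank '[[[0,0,0,0,-0.24,0],[0,0,0,0,-0.23,0],[-0.3,0,0.2,0,0,0],[-0.3,0,0.4,0,0,0],[-0.15,0,0.4,0,0,0],[0,0,0.2,0,0,0],[0,0,0,0,0,0],[0,0,0,0,0,0]]]' 1
python3 -c "
from h import *
clip(-ex,112,80,79.5,-1)"
```

```text
clock: 34.28
eef_pos: [448.2, -211.8, 67.5]
tool_rot: [3.137, 0.01, 2.96]
force: [-0.2, 0.8, -0.4]
width: 0.4
now out 99.9 along -5.1 ztip 108.5
pos [ 448.2 -211.8   67.5] rot [3.137 0.01  2.96 ] F [-0.2  0.8 -0.4]
shift(tool,units) [ 0.41 -0.14  0.95] turn(units) [0.05 0.09 0.02]
```

```bash
python3 -m crank '[[[0.3,-0.1,0,0.04,0.08,0],[0.08,-0.03,0.2,0,0,0],[0,0,0.3,0,0,0],[0,0,0.3,0,0,0],[0,0,0.1,0,0,0],[0,0,0,0,0,0]]]' 1
python3 -c "
from h import *
clip(-ex,103,57,79.5,-1)"
```

```text
clock: 34.78
eef_pos: [435.0, -214.1, 38.6]
tool_rot: [-3.141, 0.001, 2.96]
force: [0.5, 0.7, 1.2]
width: -0.0
now out 112.5 along -0.4 ztip 79.6
pos [ 435.  -214.1   38.6] rot [-3.141e+00  1.000e-03  2.960e+00] F [0.5 0.7 1.2]
shift(tool,units) [-0.32  0.02  0.75] turn(units) [-0.    0.01  0.02]
```

```bash
python3 -m crank '[[[-0.05,0,0.25,0,0,0],[-0.08,0,0.25,0,0,0],[-0.08,0,0.25,0,0,0],[-0.1,0,0.05,0,0,0],[-0.05,0,0,0,0,0],[0,0,0,0,0,0]]]' 1
python3 -c "
from h import *
clip(-ex,96,55,79.5,-1)"
```

```text
clock: 35.28
eef_pos: [445.5, -216.1, 11.3]
tool_rot: [-3.141, -0.002, 2.96]
force: [0.3, -0.2, 1.2]
width: -0.2
now out 101.8 along -0.4 ztip 52.3
pos [ 445.5 -216.1   11.3] rot [-3.141e+00 -2.000e-03  2.960e+00] F [ 0.3 -0.2  1.2]
shift(tool,units) [-0.19  0.02 -0.09] turn(units) [-0.01 -0.02  0.02]
```

```bash
python3 -m crank '[[[-0.07,0,0,0,0,0],[-0.07,0,0,0,0,0],[-0.07,0,0,0,0,0],[0,0,0,0,0,0]]]' 1
python3 -m crank '[[[-0.05,0,0,0,0,0],[-0.05,0,0,0,0,0]]]' 1
python3 -c "
from h import *
clip(-ex,96,55,79.5,-1)"
```

```text
clock: 35.62
eef_pos: [450.6, -217.1, 11.1]
tool_rot: [-3.141, -0.005, 2.96]
force: [-0.6, -0.5, -0.8]
width: -0.2
clock: 35.78
eef_pos: [452.3, -217.6, 11.1]
tool_rot: [-3.14, -0.007, 2.959]
force: [-2.5, 0.4, 0.6]
width: 0.4
now out 94.8 along -0.2 ztip 52.1
pos [ 452.3 -217.6   11.1] rot [-3.14  -0.007  2.959] F [-2.5  0.4  0.6]
shift(tool,units) [ 0.04  0.03 -0.1 ] turn(units) [-0.01 -0.07  0.01]
```

```bash
python3 -m crank '[[[-0.05,0,0,0,0,0]]]' 1
python3 -m crank '[[[0.3,0,0,0,-0.05,0],[0.3,0,0,0,0,0],[0.1,0,-0.5,0,0,0],[0,0,-1,0,0,0],[0,0,-1,0,0,0],[0,0,-1,0,0,0],[0,0,-1,0,0,0],[0,0,-0.8,0,0,0],[0,0,-0.3,0,0,0],[0,0,0,0,0,0]]]' 1
python3 - <<'E'
from h import *
s=ctrl.read_state();print(s["clock"],np.round(s["eef_pos"]))
lidpose(('scene','side','wrist'),70,show='_h')
w=cv2.imread("pics/wrist_h.png");a=cv2.resize(cv2.imread("pics/scene_h.png")[120:260,150:340],(400,295),interpolation=2);b=cv2.resize(cv2.imread("pics/side_h.png")[130:260,240:420],(400,289),interpolation=2)[:289]
top=np.hstack([a[:289],b]);bot=np.zeros((300,800,3),np.uint8);bot[:,:400]=cv2.resize(w,(400,300))
cv2.imwrite("pics/fin.png",np.vstack([top,bot]))
im=ctrl.get_image("side");P=pts(im)
for q in["sanitiser","pen_pot","notes","ball_stand","mouse","card_box"]:
    r=ctrl.search_frame(q,im)[:1]
    if r: print(q,np.round(r[0]["extent"]),round(r[0]["conf"],2))
E
```

```text
clock: 35.87
eef_pos: [453.2, -217.8, 11.1]
tool_rot: [-3.14, -0.008, 2.959]
force: [-2.9, 0.2, 0.3]
width: -0.1
clock: 36.7
eef_pos: [437.2, -213.7, 187.7]
tool_rot: [-3.141, 0.01, 2.962]
force: [1.0, 0.5, -0.5]
width: 0.1
36.7 [ 437. -214.  188.]
scene plate 1816 z 86.0 [array([ 549.9, -232.4]), array([124.6, 163.3]), np.float64(78.1)] plane [ 1.0000e-03 -2.0000e-03  8.6015e+01]
scene handle 180 z 113.3 [ 550.4 -231.   112.9]
scene orange 184 [ 560.8 -169.7   69.1] z 48.0 88.0
scene orange 101 [ 632.5 -246.8   73.2] z 51.0 90.0
side plate 938 z 87.7 [array([ 550.3, -230.6]), array([127.2, 165.4]), np.float64(79.2)] plane [-0.0000e+00 -7.0000e-03  8.7854e+01]
side handle 114 z 114.3 [ 548.9 -228.1  113.9]
side orange 180 [ 560.2 -169.3   68.8] z 46.0 89.0
wrist plate 7518 z 87.4 [array([ 543.9, -232.7]), array([126. , 158.6]), np.float64(79.2)] plane [ 6.0000e-03 -2.0000e-03  8.7737e+01]
wrist handle 202 z 115.7 [ 571.8 -238.3  115.7]
wrist orange 834 [ 464.6 -219.    75.1] z 51.0 88.0
wrist orange 120 [ 511.8 -285.6  107.7] z 83.0 275.0
wrist orange 123 [ 526.7 -173.9  116.5] z 84.0 275.0
sanitiser [250. 200.  24.  65.] 0.98
pen_pot [283. 166.  32.  39.] 0.63
notes [366. 192.  31.  19.] 0.76
ball_stand [351. 229.  28.  39.] 0.76
mouse [244. 294.  46.  40.] 0.83
card_box [380. 355.  46.  60.] 0.88
```

View pics/fin.png

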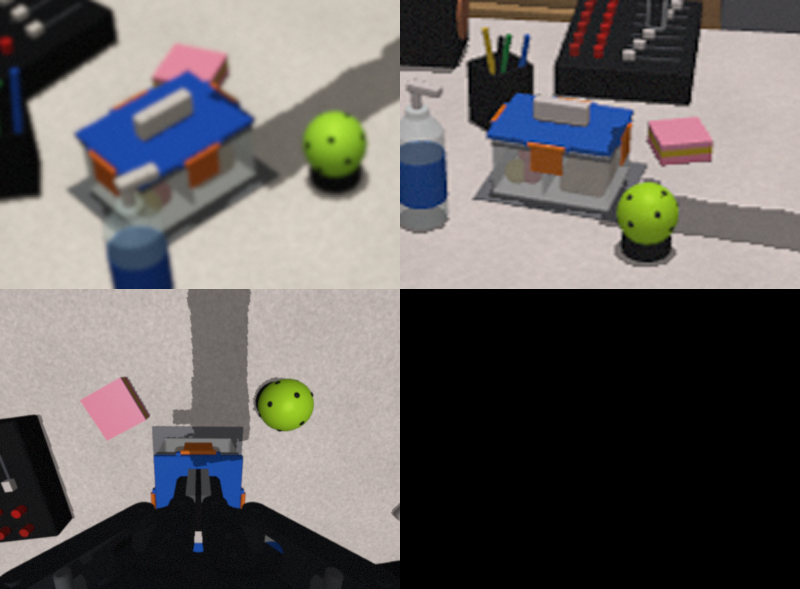

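```bash
python3 -m crank '[[[0.2,-0.4,-0.2,0,0,0],[0.2,-0.8,-0.2,0,0,0],[0,-1,0,0,0,0],[0,-1,0,0,0,0],[0,-0.8,0,0,0,0],[0,-0.3,0,0,0,0],[0,0,0,0,0,0],[0,0,0,0,0,0]]]' 1
cat >> h.py <<'E'
def tilts():
    for n in("scene","side","wrist"):
        im=ctrl.get_image(n);P=pts(im);d=im["depth"];h=cv2.cvtColor(im["color"],cv2.COLOR_RGB2HSV)
        r=P[...,:2]-c0;org=(d>0)&(h[...,0]<20)&(h[...,1]>150)&(P[...,2]>40)&(P[...,2]<92)
        for nm,e,hd in(("long_a",ey,63),("long_b",-ey,63),("end_a",ex,83),("end_b",-ex,83)):
            o=r@e;t=r@np.array([-e[1],e[0]]);m=org&(o>hd-12)&(o<hd+40)&(abs(t)<26)&(P[...,2]<78)
            if m.sum()>25:
                z=P[m][:,2];k=np.polyfit(z,o[m],1);print(n,nm,m.sum(),"out",o[m].mean().round(1),"z",z.min().round(),z.max().round(),"angle from vertical rad",np.arctan(-k[0]).round(3))
        if n=="wrist": save(im,"wrist_i.png")
E
python3 -c "
from h import *
tilts()"
```

```text
clock: 37.87
eef_pos: [400.0, -339.3, 194.3]
tool_rot: [3.136, 0.001, 2.969]
force: [-0.2, 0.7, -0.6]
width: 0.2
scene long_a 138 out 66.8 z 48.0 78.0 angle from vertical rad 0.003
scene end_a 56 out 87.9 z 51.0 77.0 angle from vertical rad -0.017
side long_a 130 out 67.4 z 49.0 78.0 angle from vertical rad 0.002
side end_b 28 out 80.4 z 52.0 78.0 angle from vertical rad -0.001
wrist long_b 154 out 63.5 z 51.0 77.0 angle from vertical rad -0.012
wrist end_b 458 out 82.8 z 51.0 78.0 angle from vertical rad 0.001
```

All four clips measure vertical to within 0.02 rad, and the lid is level on the rim. The bystanders sit where they did, to within a few pixels. Handing in.

```bash
python3 -c "
from h import *
print(ctrl.finish_job())"
```

```text
the job is handed in; nothing more can be done
None
```

The lunch box is closed. The lid sits fully down on the rim, and all four clips are flipped down, the two long sides first and then the two ends. I handed it in at about 38 s of the 72 s allowed; the hand-in reports no verdict.

**Last checks:**
- **Lid:** it is level, with its plate top at about 87.5 mm (88 expected) and its yaw the same as the box's. It ended about 2 to 3 mm toward +x and 1 to 2 mm toward +y of centre, within the 3 mm play.
- **Clips:** all four measured within 0.02 rad of vertical, each seen by at least one camera.
- **Bystanders:** the detector found them in the side view within 3 pixels of their starting places. The gripper was clear of everything.

**What went wrong or disagreed:**
- **Fingertip position:** the reported tool point lies about 41 mm beyond the real fingertips, and all three cameras agreed on this. The first grasp therefore closed on air above the handle without touching the lid. I used the measured offset from then on.
- **Seating press:** one push to seat the lid reached about 83 N at the wrist (limit 120 N). The arm then rebounded about 3 mm, so I lowered the lid gently again before letting go.
- **Clip presses:** closing the first clips slid the lid by up to about 2.5 mm within its play. Closing the opposite ones moved it back, which left the small offset above.

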